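# Roll down the facing strip of the headset cradle

### The arm

A 6-joint arm with a two-finger parallel gripper is mounted at the origin on the work surface. World frame = base frame: x ahead of the robot, y to its left, z up, the work surface at z = 0. Lengths are in m, angles in rad, forces in N, time in s.
With the tool pointing down it reaches from about 0.325 to 1 m from the base axis. Payload 5.1 kg.
Tool frame: the origin (TCP) lies between the finger pads; the fingertips stand 25 mm ahead of it and the grasp point (between the pads) lies 6 mm ahead of it; z points along the fingers, y is the direction in which the jaws open and shut (so a half turn about z gives the same grasp; the last joint's range is limited). The gripper opens to 85 mm and grips with 20 to 120 N. Pads are 22 mm wide; open, the fingers measure 114 mm over their backs; the gripper's body (76 mm by 85 mm) begins 54 mm behind the grasp point. The pads swing forward as they close: fully open they stand 13 mm farther back than shut.
Start: joints at [1.168, 0.124, 1.65, -0, 1.367, -0.083], TCP at [0.204, 0.617, 0.256] pointing down, gripper open.
Joint ranges: [-2.61, 2.61], [-1.02, 2.33], [0.03, 2.71], [-1.35, 4.49], [0.32, 2.68], [-2.91, 2.91]. Speed limits (rad/s): [2.57, 2.57, 3.14, 3.14, 3.14, 3.14].

### API

Orientations are given as a rotation vector (axis times angle).
In Python, from station import sense, read_camera, sign_off gives the robot as it stands.
- The arm moves only by the shell command python3 -m inch 'ROWS' [FORCE]. ROWS is JSON, a list of rows, each a list of 3 entries, a list of its own where there are three numbers: the shift along the tool's x, y, z in m, then the turn about the tool's z in degrees, then the opening, from 0 (shut) to 1 (fully open). A call has 1 to 20 rows; each row shifts and turns the commanded pose from where the row before left it, along the tool's axes as they then stand; what a row does not reach is not made up. A row lasts 1/8 s, in which the tool goes at most 62.5 mm and 10.7 degrees, less where a joint would pass 70% of its speed; a pose out of reach is approached as far as the arm can. A call with a gripper value outside its range is refused whole. The fingers move at their own pace and stop on an object; FORCE is the grip in N (left out, the last holds). Time passes only in rows, so rows that do not move let the fingers close. It gives the time, the measured TCP pose, the force and the opening at its end, in the units of the state.
- sense(): the state, without advancing time (a new reading comes with each control period).
- read_camera(name): name is "side" or "top" or "wrist"; returns a dict with "image" (480x640x3 uint8, blue, green, red), "vfov" (degrees; the focal length in pixels is half the picture's height over the tangent of half this angle, whatever the lens; pixels are square), "cx", "cy" (the principal point, pixels), "pose" (4x4, takes a point from camera to world coordinates); the wrist camera has in their place "tool_from_camera" (4x4, takes a point from camera to tool coordinates, whose origin is the TCP and whose axes are the flange's). Camera axes: x right, y up, looking along -z (the intrinsics and any distortion apply to the point x, -y, -z); pixel columns grow to the right and rows downward; lengths in m; the calibration is good to about 2 mm. The wrist camera is an equidistant fisheye: a pixel r from the principal point sees the ray r / f radians off the axis. A picture is of the moment at which its call begins: read the wrist's pose just before it. There is no depth.
- sign_off(): hands the job in, once; it reports no verdict.
The state is a dict: "time": time; "qpos": joint angles; "qvel": joint speeds; "joint_torque": joint torques, N m; "position": TCP position; "tool_rot": TCP orientation; "contact_force": force on the tool from outside, world axes, zero at the start; "ft_torque": the same for the moment, N m; "finger_gap": opening from 0.0 (shut) to 1.0 (fully open).
Only numpy, scipy, OpenCV 4.12 (cv2) and the standard library are available. Lean on these libraries where they do the work, as an engineer would, in place of code of your own. Each camera call takes 0.05 s, during which the arm holds its last target.

### The job

Swing the little gate in front of the headset cradle wide open, then take the hand roller and roll it along the sloping strip from end to end, held square to the slope with steady moderate pressure, until all six raised slats are flush with the frame. Press the slats only with the roller. Put the roller back upright on its rest, leave the gate open, and leave the belt pack, mic capsule, ear cushion and jack adapter where they are.

Things in the scene. Friction and masses are not known exactly. Their poses are not given: they have to be found in the camera images.
- cradle: dark wooden headset cradle, fixed: base plate 205 (x) x 285 (y) x 12 mm, a wedge sloping up to +x, two gate posts 122 mm high at x = -98, y = +-128 mm, a steel hoop 155 mm high at x = 72 mm. Origin at desk level under the middle of the strip; x points from the gate to the hoop, z up
- bed: sloping dark face of the cradle, 118 x 233 mm. Origin at the strip's centre, at the frame's flush level, 65 mm above the desk; x up the slope (28 degrees), y along the strip, z square out of the face. The strip is six hard slats, yellow and white by turns, 56 (x) x 28.5 (y) mm, at y = -75, -45, -15, 15, 45, 75 mm; the flush frame round them is 29 mm wide at the sides and 25 mm at the ends
- gate (a joint): angle of the small oak picket gate before the sloping face: 0 shut, grows as it opens away from the face (seen from above its free end swings clockwise about the hinge, towards the cradle's -x), 1.65 is its stop; light friction (0.06 N m), it stays where it is left
- gate_hinge (a point): point on the gate's upright hinge axis, 97 mm above the desk, at the cradle's +y post. The gate is 228 mm long, 10 mm thick, its top rail's top is 98 mm above the desk
- gate_knob (a point): top centre of the brass knob on the gate: an upright round pin 16 mm in diameter that stands 39 mm above the top rail, its top 137 mm above the desk, 70 mm from the hinge axis
- rest: fixed parking rest for the roller: grey base 100 (x) x 120 (y) x 8 mm with two oak bars along x, each 90 x 20 mm with top 70 mm above the desk, and a 60 mm gap between them (y = -30 to 30 mm). Origin at desk level at its centre, z up
- roller: hand roller, about 0.29 kg. Red upright handle 30 (x) x 26 (y) mm, z = 70 to 144 mm; aluminium plate 66 (x) x 84 (y) mm, z = 62 to 70 mm; below, a black rubber wheel 48 mm across, 40 mm wide, axle along x (rolls along y). Origin at the unloaded wheel's lowest point. Parked, the plate lies on the rest's bars, wheel between them, axle along the bars, origin 8 mm above the desk; either way round
- carriage (a joint): how far the sprung wheel is pushed up into its fork (m): 0 unloaded, 0.012 its stop; it pushes with 5.4 N plus 0.9 N per mm, so half pressed (6 mm) is about 11 N
- wheel (a joint): turn of the roller's wheel about its axle (rad), 0 at the start, either sign; 24 mm of rolling per rad
- slat0 (a joint): sinking of the slat at y = -75 mm of the sloping face (m): 0 stands 3 mm proud of the frame, 0.003 flush; it gives way at about 4 N square to the face and stays where it is pressed
- slat1 (a joint): sinking of the slat at y = -45 mm of the sloping face (m): 0 stands 3 mm proud of the frame, 0.003 flush; it gives way at about 4 N square to the face and stays where it is pressed
- slat2 (a joint): sinking of the slat at y = -15 mm of the sloping face (m): 0 stands 3 mm proud of the frame, 0.003 flush; it gives way at about 4 N square to the face and stays where it is pressed
- slat3 (a joint): sinking of the slat at y = 15 mm of the sloping face (m): 0 stands 3 mm proud of the frame, 0.003 flush; it gives way at about 4 N square to the face and stays where it is pressed
- slat4 (a joint): sinking of the slat at y = 45 mm of the sloping face (m): 0 stands 3 mm proud of the frame, 0.003 flush; it gives way at about 4 N square to the face and stays where it is pressed
- slat5 (a joint): sinking of the slat at y = 75 mm of the sloping face (m): 0 stands 3 mm proud of the frame, 0.003 flush; it gives way at about 4 N square to the face and stays where it is pressed
- belt_pack: grey plastic belt pack, 66 x 92 x 24 mm, lying flat, with a short black stub; bystander, origin at the centre of its underside
- mic_capsule: silver microphone capsule, 50 mm wide, 58 mm tall, standing; bystander, origin at the centre of its underside
- ear_cushion: black rubber ear cushion ring, 80 mm across, 16 mm high, lying flat; bystander, origin at the centre of its underside
- jack_adapter: brass jack adapter, 24 mm wide, 52 mm tall, standing; bystander, origin at the centre of its underside
Mind the look-alikes: they are no part of the job. What is shaped like the roller but blue or green is not meant.

How it is judged:
By the outcome, as a careful person would: the job done as asked, in the order asked, and still so for the second after the job is handed in, with the robot touching nothing.
It also fails if it takes over 67 s, if anything falls off the work surface, if the arm or the gripper's body presses on something with over 40 N, if the wrist force passes 120 N, or if a joint passes its speed limit or range.

## Working session

There is one attempt and no reset: what is moved stays moved. The work goes in short steps, Python scripts to look and compute and a shell command to move; the robot and the scene stay as the last step left them, time stands still between calls to the robot, and variables do not carry over. Pictures are saved under pics/ and viewed, and the job is handed in when it is done.

```bash
mkdir -p pics; ls; python3 - <<'E'
from station import sense, read_camera
import cv2,numpy as np
s=sense();print(s)
for n in("side","top","wrist"):
    c=read_camera(n);cv2.imwrite(f"pics/{n}0.png",c["image"])
    print(n,{k:(np.round(v,4).tolist() if k!="image" else 0) for k,v in c.items()})
E
```

```text
pics
{'time': 0.0, 'qpos': array([ 1.16840222e+00,  1.24510598e-01,  1.65168568e+00,  5.13856956e-07,
        1.36751151e+00, -8.25788447e-02]), 'qvel': array([-3.22096524e-04,  2.13570741e-03,  3.66640917e-04,  1.03444844e-04,
       -3.83332919e-03,  9.13439459e-05]), 'joint_torque': array([-7.34928435e-04, -4.23588359e+01, -3.65463853e+01, -7.88686918e-06,
        6.49990136e-03, -9.53647486e-06]), 'position': array([0.20414608, 0.61651296, 0.25504252]), 'tool_rot': array([-0.50014538, -3.10100866,  0.00322453]), 'contact_force': array([-0.23972048,  0.73098792,  1.5858167 ]), 'ft_torque': array([0.00293228, 0.02236488, 0.06410035]), 'finger_gap': 0.9995571851166111}
side {'image': 0, 'vfov': 54.8476, 'cx': 320.3802, 'cy': 245.2594, 'pose': [[0.9115, 0.2435, -0.3313, 0.1842], [-0.411, 0.5113, -0.7548, -0.8538], [-0.0144, 0.8242, 0.5662, 0.7662], [0.0, 0.0, 0.0, 1.0]]}
top {'image': 0, 'vfov': 44.2515, 'cx': 327.6116, 'cy': 249.0488, 'pose': [[0.0265, 0.9932, -0.1137, 0.3926], [-0.9996, 0.0274, 0.006, -0.0044], [0.009, 0.1135, 0.9935, 1.4485], [0.0, 0.0, 0.0, 1.0]]}
wrist {'image': 0, 'vfov': 65.7065, 'cx': 321.7098, 'cy': 240.7498, 'tool_from_camera': [[-0.0007, 0.9619, 0.2733, 0.0699], [1.0, 0.0004, 0.0011, -0.0002], [0.0009, 0.2733, -0.9619, -0.117], [0.0, 0.0, 0.0, 1.0]]}
```

View pics/top0.png

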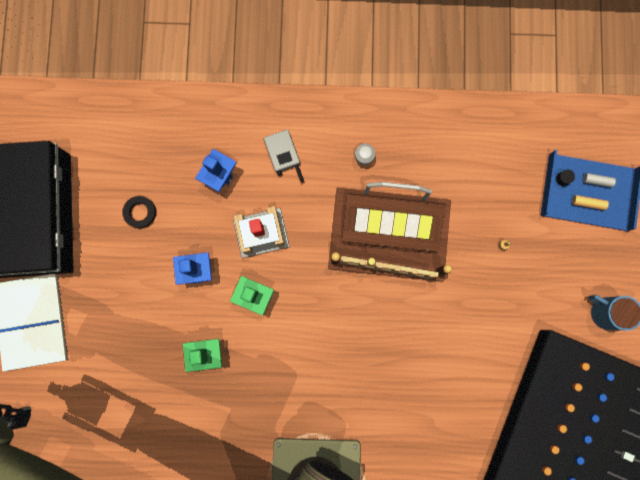

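View pics/side0.png

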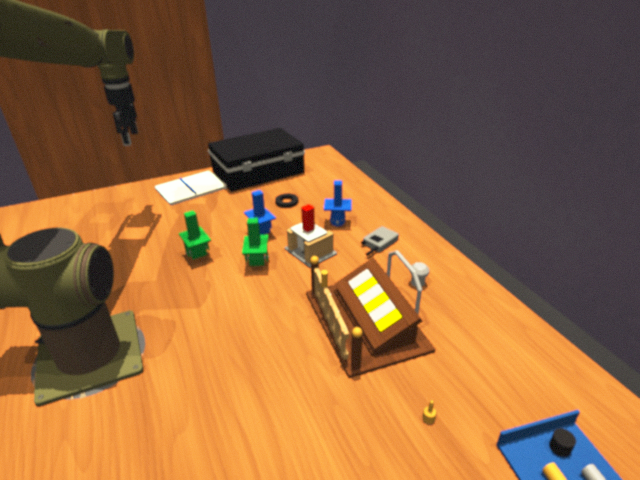

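View pics/wrist0.png

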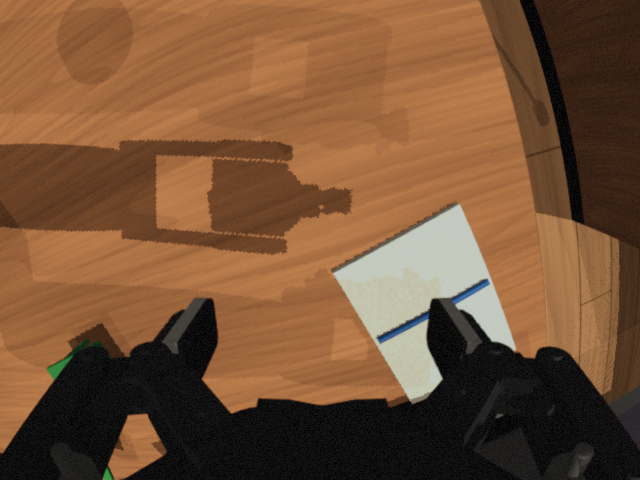

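Top view: what could be the roller: red at (257,228), standing on the grey/oak rest; blue at (216,170) and (190,268); green at (252,295) and (202,355). The red one on the rest matches the description. I'll check it in a close crop.

```bash
cat > h.py <<'E'
import numpy as np,cv2
from station import sense, read_camera
from scipy.spatial.transform import Rotation as R
def ray(c,u,v):
    f=240/np.tan(np.radians(c["vfov"]/2))
    d=np.array([(u-c["cx"])/f,-(v-c["cy"])/f,-1.0]);P=np.array(c["pose"])
    return P[:3,3],P[:3,:3]@d
def onz(c,u,v,z):
    o,d=ray(c,u,v);return o+d*(z-o[2])/d[2]
def tri(c1,p1,c2,p2):
    o1,d1=ray(c1,*p1);o2,d2=ray(c2,*p2)
    A=np.stack([d1,-d2],1);t=np.linalg.lstsq(A,o2-o1,rcond=None)[0]
    a=o1+d1*t[0];b=o2+d2*t[1];return (a+b)/2,np.linalg.norm(a-b)
def proj(c,p):
    P=np.array(c["pose"]);q=P[:3,:3].T@(np.asarray(p)-P[:3,3])
    f=240/np.tan(np.radians(c["vfov"]/2));return c["cx"]+f*q[0]/-q[2],c["cy"]-f*q[1]/-q[2]
def wproj(c,p,s):
    Rt=R.from_rotvec(s["tool_rot"]).as_matrix();q=Rt.T@(np.asarray(p)-s["position"])
    T=np.linalg.inv(c["tool_from_camera"]);q=T[:3,:3]@q+T[:3,3]
    f=240/np.tan(np.radians(c["vfov"]/2));th=np.arctan2(np.hypot(q[0],q[1]),-q[2]);h=np.hypot(q[0],q[1])
    return c["cx"]+f*th*q[0]/h,c["cy"]-f*th*q[1]/h
def wray(c,u,v,s):
    f=240/np.tan(np.radians(c["vfov"]/2));dx,dy=u-c["cx"],v-c["cy"];r=np.hypot(dx,dy)+1e-9;th=r/f
    d=np.array([np.sin(th)*dx/r,-np.sin(th)*dy/r,-np.cos(th)])
    Rt=R.from_rotvec(s["tool_rot"]).as_matrix();T=np.array(c["tool_from_camera"])
    return s["position"]+Rt@T[:3,3],Rt@T[:3,:3]@d
def wonz(c,u,v,z,s):
    o,d=wray(c,u,v,s);return o+d*(z-o[2])/d[2]
def mask(im,lo,hi):
    return cv2.inRange(cv2.cvtColor(im,cv2.COLOR_BGR2HSV),np.array(lo),np.array(hi))
E
python3 - <<'E'
import cv2
t=cv2.imread("pics/top0.png");s=cv2.imread("pics/side0.png")
cv2.imwrite("pics/c1.png",cv2.resize(t[170:300,210:470],None,fx=3,fy=3,interpolation=2))
cv2.imwrite("pics/c2.png",cv2.resize(s[170:380,270:450],None,fx=2.8,fy=2.8,interpolation=2))
E
```

```text
(no output)
```

View pics/c1.png

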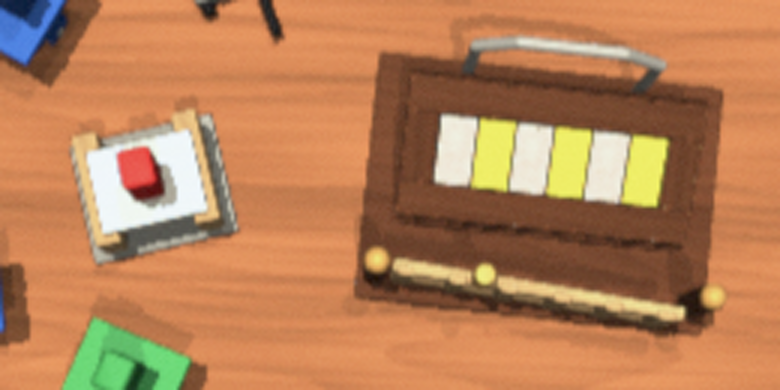

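View pics/c2.png

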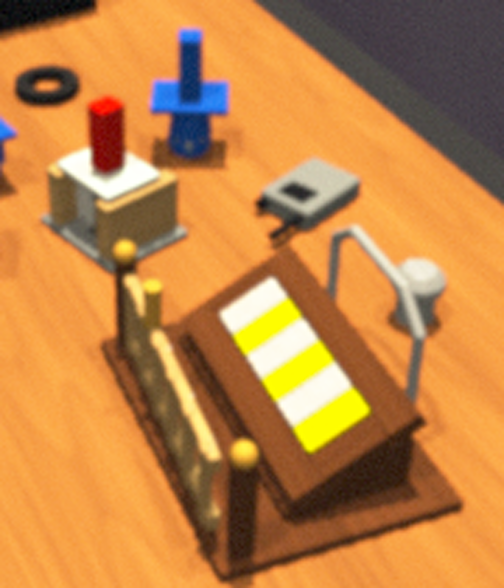

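The crop confirms it: the red handle stands on an aluminium plate across two oak bars (top view 257,228). The other four are blue or green and stand on the desk. The knob (top view about 372,262) is near the left post, which is the +y one. Next I'll measure.

```bash
python3 - <<'E'
from h import *
ct=read_camera("top");cs=read_camera("side")
def quad(m,box):
    z=np.zeros_like(m);x0,y0,x1,y1=box;z[y0:y1,x0:x1]=m[y0:y1,x0:x1]
    z=cv2.morphologyEx(z,cv2.MORPH_CLOSE,np.ones((3,3)))
    cs_,_=cv2.findContours(z,cv2.RETR_EXTERNAL,cv2.CHAIN_APPROX_NONE);c=max(cs_,key=cv2.contourArea)
    r=cv2.minAreaRect(c);return r,cv2.boxPoints(r),z,c
im=ct["image"]
m=mask(im,(0,0,150),(179,60,255))|mask(im,(22,120,120),(35,255,255))
r,b,z,c=quad(m,(352,200,438,244));print("strip top",r,b.tolist())
ar=[onz(ct,*p,0.065+ (0)) for p in b]
# centre
C=onz(ct,*r[0],0.0676);print("C",C)
# corners: up side (small v) z .0808, lower .0545
pts=[]
for p in b:
    zz=.0808 if p[1]<r[0][1] else .0545
    pts.append(onz(ct,*p,zz));print(np.round(p,1),np.round(pts[-1],4))
pts=np.array(pts);print("mean",pts.mean(0))
o=pts[np.argsort(pts[:,1])];ylo,yhi=o[:2],o[2:]
d=yhi.mean(0)-ylo.mean(0);print("len y",np.linalg.norm(d[:2]),"yaw",np.degrees(np.arctan2(-d[0],d[1])))
ims=cs["image"]
ms=mask(ims,(0,0,150),(179,60,255))|mask(ims,(22,120,120),(35,255,255))
rs,bs,zs,cc=quad(ms,(340,255,410,340));ap=cv2.approxPolyDP(cc,6,True)[:,0];print("side strip",rs,ap.tolist())
M=cv2.moments(cc);ps=(M['m10']/M['m00'],M['m01']/M['m00']);print("tri centre",tri(ct,r[0],cs,ps))
# red handle
for c_,n,box in((ct,"top",(235,205,285,250)),(cs,"side",(290,195,325,240))):
    mr=mask(c_["image"],(0,150,60),(8,255,255))|mask(c_["image"],(170,150,60),(179,255,255))
    q=quad(mr,box);print(n,"red",q[0],q[1].tolist())
# plate white
mw=mask(im,(0,0,170),(179,50,255));q=quad(mw,(236,205,290,256));print("plate",q[0],q[1].tolist(),onz(ct,*q[0][0],.078))
P=np.array([onz(ct,*p,.078) for p in q[1]]);print(np.round(P,4).tolist())
# post balls, knob
for u,v in((335.5,256.5),(447.5,268.7)): print("post",onz(ct,u,v,.118))
print("knob",onz(ct,371.5,261.5,.137))
E
```

```text
strip top ((393.420654296875, 223.2277069091797), (76.43742370605469, 23.641555786132812), 6.225828647613525) [[354.1454162597656, 230.83404541015625], [356.7092590332031, 207.3319091796875], [432.6958923339844, 215.62136840820312], [430.1320495605469, 239.12350463867188]]
C [ 0.61650089 -0.16692016  0.0676    ]
[354.1 230.8] [ 0.5976 -0.0749  0.0545]
[356.7 207.3] [ 0.6498 -0.0784  0.0808]
[432.7 215.6] [ 0.635  -0.2575  0.0808]
[430.1 239.1] [ 0.5827 -0.2566  0.0545]
mean [ 0.61629062 -0.16687556  0.06765   ]
len y 0.18099596198952372 yaw -4.696830427688543
side strip ((374.576904296875, 299.6153564453125), (60.46232223510742, 28.012361526489258), 56.30992889404297) [[365, 270], [349, 283], [382, 331], [402, 316]]
tri centre (array([ 0.61872486, -0.16831762,  0.05836239]), np.float64(0.0015503403754116647))
top red ((256.35296630859375, 227.4117889404297), (16.00735092163086, 11.64171028137207), 75.96376037597656) [[248.7647247314453, 221.058837890625], [260.0588684082031, 218.23532104492188], [263.94122314453125, 233.76473999023438], [252.64706420898438, 236.5882568359375]]
side red ((307.9901123046875, 217.40098571777344), (26.866004943847656, 12.039950370788574), 84.2894058227539) [[300.6633605957031, 204.6336669921875], [312.6435852050781, 203.43563842773438], [315.3168640136719, 230.16830444335938], [303.3366394042969, 231.3663330078125]]
plate ((258.199951171875, 228.89999389648438), (30.47873306274414, 36.01045608520508), 77.47119140625) [[237.31759643554688, 217.92941284179688], [272.4705505371094, 210.11764526367188], [279.0823059082031, 239.87057495117188], [243.92935180664062, 247.68234252929688]] [0.5924914  0.15122005 0.078     ]
[[0.6171, 0.2012, 0.078], [0.638, 0.1195, 0.078], [0.5679, 0.1014, 0.078], [0.5473, 0.1827, 0.078]]
post [ 0.52839776 -0.03072992  0.118     ]
post [ 0.50760874 -0.28496577  0.118     ]
knob [ 0.51745134 -0.11098408  0.137     ]
```

```bash
python3 -m inch '[[[-0.0406,-0.0455,0],0,0.5],[[-0.0406,-0.0455,0],0,0.5],[[-0.0406,-0.0455,0],0,0.5],[[-0.0406,-0.0455,0],0,0.5],[[-0.0406,-0.0455,0],0,0.5],[[-0.0406,-0.0455,0],0,0.5],[[-0.0406,-0.0455,0],0,0.5],[[-0.0406,-0.0455,0],0,0.5],[[-0.0406,-0.0455,0],0,0.5],[[-0.0406,-0.0455,0],0,0.5],[[-0.0406,-0.0455,0],0,0.5],[[-0.0406,-0.0455,0],0,0.5],[[-0.0406,-0.0455,0],0,0.5],[[0,0,0],10,0.5],[[0,0,0],10,0.5],[[0,0,0],10,0.5],[[0,0,0],10,0.5],[[0,0,0],10,0.5],[[0,0,0],10,0.5],[[0,0,0],10,0.5]]'
python3 -m inch '[[[0,0,0],6.5,0.5],[[0,0,0],0,0.5]]'
python3 - <<'E'
from h import *
s=sense();c=read_camera("wrist");cv2.imwrite("pics/w1.png",c["image"]);print(s["time"],s["position"],R.from_rotvec(s["tool_rot"]).as_matrix().round(3).tolist(),s["qpos"].round(3))
for p in((.5227,-.1117,.137),(.5175,-.111,.137)): print(wproj(c,p,s))
E
```

```text
time: 2.75
position: [0.5194, -0.1104, 0.2562]
tool_rot: [-2.195, -2.247, 0.0]
contact_force: [-0.1, 0.2, 0.3]
finger_gap: 0.5
time: 3.0
position: [0.5194, -0.1104, 0.2562]
tool_rot: [-2.311, -2.127, 0.0]
contact_force: [0.1, 0.8, -0.4]
finger_gap: 0.501
3.0 [ 0.51936733 -0.11038685  0.25624688] [[0.083, 0.997, -0.0], [0.997, -0.083, 0.0], [0.0, -0.0, -1.0]] [-0.311 -0.142  1.914  0.     1.369 -0.228]
(np.float64(327.95312543519964), np.float64(244.95706515871805))
(np.float64(320.0510613525673), np.float64(244.5755587650777))
```

View pics/w1.png

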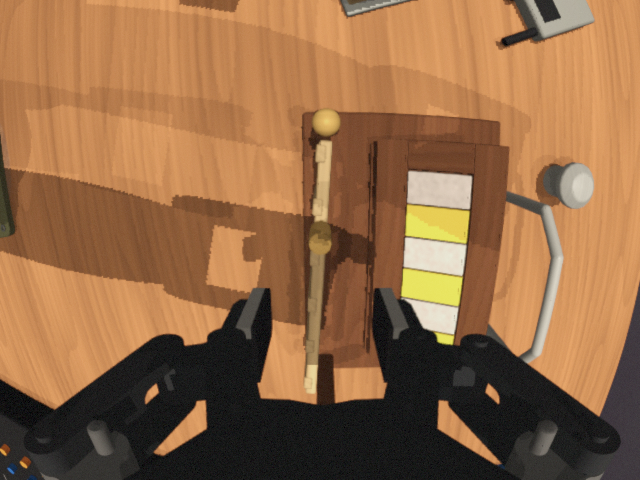

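```bash
python3 - <<'E'
import cv2
t=cv2.imread("pics/w1.png")
cv2.imwrite("pics/w1c.png",cv2.resize(t[100:340,290:490],None,fx=2.5,fy=2.5,interpolation=2))
E
```

```text
(no output)
```

View pics/w1c.png

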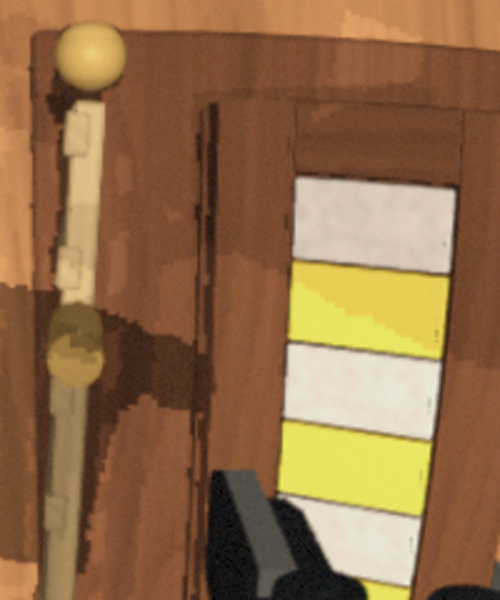

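```bash
python3 - <<'E'
from h import *
s=sense();c=read_camera("wrist")
f=lambda a,b:(290+a/2.5,100+b/2.5)
print("ball",wonz(c,*f(91,57),.116,s),"knob",wonz(c,*f(75,358),.137,s))
zu,zl=.0808,.0545
for n,p,z in(("ul y89 low",(295,177),zl),("y89 up",(457,187),zu),("y60 low",(291,261),zl),("y60 up",(450,272),zu),("y30 low",(287,342),zl),("y30 up",(442,358),zu),("y0 low",(282,420),zl),("y0 up",(434,440),zu)):
    print(n,wonz(c,*f(*p),z,s).round(4))
E
```

```text
ball [ 0.52842689 -0.03144914  0.116     ] knob [ 0.51755684 -0.11006886  0.137     ]
ul y89 low [ 0.597  -0.075   0.0545]
y89 up [ 0.6474 -0.078   0.0808]
y60 low [ 0.5943 -0.1048  0.0545]
y60 up [ 0.6447 -0.1068  0.0808]
y30 low [ 0.592  -0.1344  0.0545]
y30 up [ 0.6423 -0.137   0.0808]
y0 low [ 0.5896 -0.1643  0.0545]
y0 up [ 0.6404 -0.1673  0.0808]
```

Wrist view: the knob's top is at (320,243), which casts to (0.5176,-0.110) at z 0.137. The post ball and slat edges agree with the top view to about 1.5 mm, giving cradle yaw -4.7°. I'll go down around the knob and swing the gate.

```bash
python3 -m inch '[[[0,-0.001,0.04],0,0.5],[[0,-0.001,0.04],0,0.5],[[0,0,0.042],0,0.5],[[0,0,0],0,0.22],[[0,0,0],0,0.22],[[0,0,0],0,0.22]]' 20
python3 -m inch '[[[0.0006,-0.0063,0],5.2,0.22],[[0.0011,-0.0125,0],10.3,0.22],[[0.0011,-0.0125,0],10.3,0.22],[[0.0011,-0.0125,0],10.3,0.22]]'
python3 - <<'E'
from h import *
print(sense()["contact_force"],sense()["finger_gap"],sense()["qpos"].round(2))
c=read_camera("top");cv2.imwrite("pics/t1.png",cv2.resize(c["image"][180:340,250:470],None,fx=3,fy=3))
E
```

```text
time: 3.85
position: [0.5191, -0.1107, 0.137]
tool_rot: [2.31, 2.124, 0.003]
contact_force: [0.1, -0.5, 0.5]
finger_gap: 0.224
time: 4.35
position: [0.4789, -0.0936, 0.1368]
tool_rot: [2.859, 1.295, 0.006]
contact_force: [1.1, -0.9, -0.1]
finger_gap: 0.225
[ 1.10275716 -0.93454945 -0.09318266] 0.22513184416061052 [-0.3  -0.14  2.12  0.    1.15  0.42]
```

View pics/t1.png

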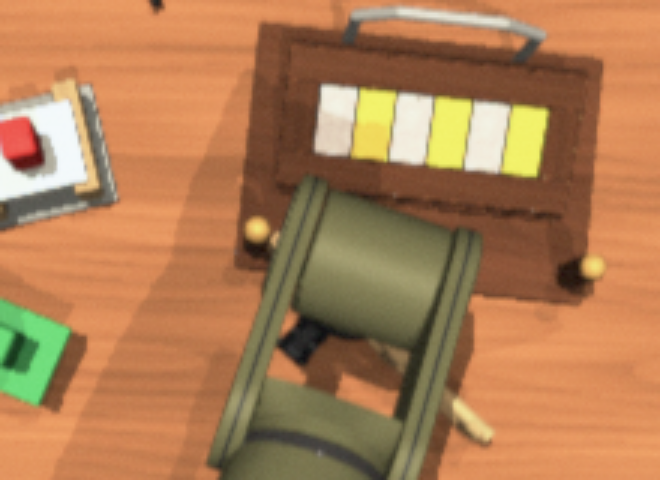

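```bash
python3 -m inch '[[[0.0011,-0.0125,0],10.3,0.22],[[0.0011,-0.0125,0],10.3,0.22],[[0.0011,-0.0125,0],10.3,0.22],[[0.0011,-0.0125,0],10.3,0.22],[[0.0011,-0.0125,0],10.3,0.22],[[0.0007,-0.0065,0],5.5,0.22],[[0,0,0],0,0.22]]'
python3 - <<'E'
from h import *
s=sense();print(s["contact_force"],s["finger_gap"],s["qpos"].round(2))
h=np.array([.6169,-.1663])+np.array([[.9966,.0819],[-.0819,.9966]])@np.array([-.1,.117]);d=s["position"][:2]-h
print(h,np.linalg.norm(d),d)
E
python3 -m inch '[[[0,0,0],0,0.5],[[0,0,0],0,0.5],[[0,0,-0.05],0,0.5],[[0,0,-0.06],0,0.5]]'
```

```text
time: 5.28
position: [0.4553, -0.0309, 0.1357]
tool_rot: [3.134, -0.211, 0.004]
contact_force: [1.0, -0.2, 0.1]
finger_gap: 0.219
[ 1.02430633 -0.18804313  0.13490624] 0.21897305657205393 [-0.19 -0.21  2.18 -0.    1.17  1.52]
[ 0.5268223 -0.0415078] 0.0722563838475028 [-0.07147983  0.01056501]
time: 5.78
position: [0.4533, -0.031, 0.244]
tool_rot: [-3.134, 0.216, 0.006]
contact_force: [1.0, -0.4, 0.1]
finger_gap: 0.502
```

```bash
python3 -m inch '[[[0.0282,-0.0499,-0.01],0,0.8],[[0.0282,-0.0499,-0.01],0,0.8],[[0.0282,-0.0499,-0.01],0,0.8],[[0.0282,-0.0499,-0.01],0,0.8],[[0,0,0],-10,0.8],[[0,0,0],-10,0.8],[[0,0,0],-2.3,0.8],[[0,0,0],0,0.8]]'
python3 - <<'E'
from h import *
s=sense();c=read_camera("wrist");cv2.imwrite("pics/w2.png",c["image"]);print(s["position"],R.from_rotvec(s["tool_rot"]).as_matrix().round(3).tolist(),s["qpos"].round(3))
print(wproj(c,(.5925,.1512,.152),s))
c=read_camera("top");cv2.imwrite("pics/t2.png",cv2.resize(c["image"][140:340,220:470],None,fx=3,fy=3))
E
```

```text
time: 6.78
position: [0.5937, 0.151, 0.2841]
tool_rot: [3.117, 0.393, -0.001]
contact_force: [-0.2, 0.6, 0.0]
finger_gap: 0.8
[0.59368523 0.15098855 0.28407781] [[0.969, 0.248, -0.0], [0.248, -0.969, -0.0], [-0.0, -0.0, -1.0]] [ 0.161  0.027  1.706 -0.     1.409  1.481]
(np.float64(320.95760818557824), np.float64(239.15350822593408))
```

View pics/w2.png

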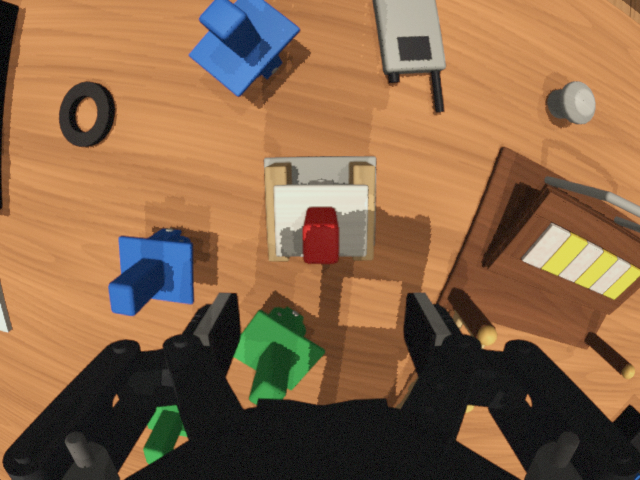

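View pics/t2.png

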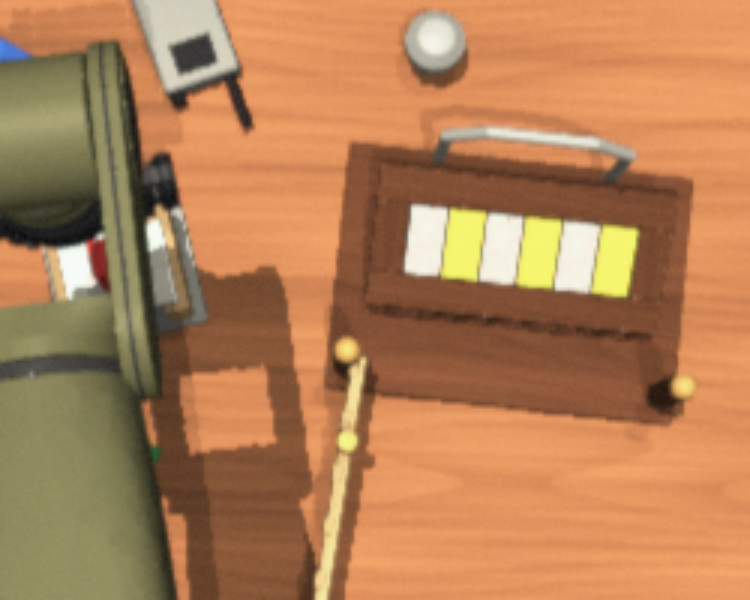

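```bash
python3 - <<'E'
import cv2
t=cv2.imread("pics/w2.png")
cv2.imwrite("pics/w2c.png",cv2.resize(t[145:275,250:390],None,fx=5,fy=5,interpolation=2)[:600])
E
```

```text
(no output)
```

View pics/w2c.png

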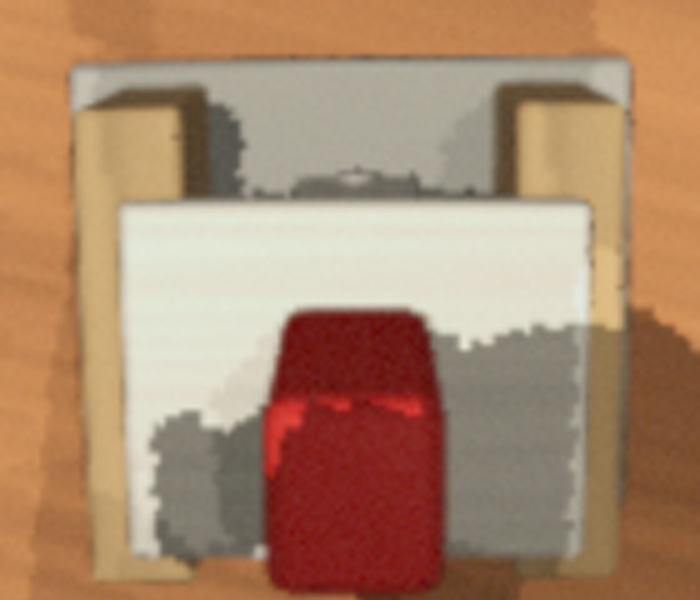

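```bash
python3 - <<'E'
from h import *
s=sense();c=read_camera("wrist")
f=lambda a,b:(250+a/5,145+b/5)
W=lambda a,b,z:wonz(c,*f(a,b),z,s)
Rt=R.from_rotvec(s["tool_rot"]).as_matrix()
t=W(354,495,.152);print("handle top",t)
for n,p in(("xlen",((354,400),(354,590))),("ylen",((266,495),(443,495)))):print(n,np.linalg.norm(W(*p[0],.152)-W(*p[1],.152)))
b=[W(80,107,.07),W(620,100,.07),W(95,578,.07),W(618,578,.07)];b=np.array(b);print(b.round(4),b.mean(0))
print("rot", (b[1]-b[0])@Rt, (b[3]-b[2])@Rt)
pl=np.array([W(121,203,.078),W(588,203,.078),W(133,557,.078),W(580,555,.078)]);print("plate",pl.mean(0),(pl[1]-pl[0])@Rt,(pl[2]-pl[0])@Rt,(pl[3]-pl[2])@Rt)
print("rel tool handle",Rt.T@(t-s["position"]),"plate",Rt.T@(pl.mean(0)-s["position"]),"rest",Rt.T@(b.mean(0)-s["position"]))
E
```

```text
handle top [0.58903896 0.15039467 0.152     ]
xlen 0.027714038590455205
ylen 0.024758300572321826
[[0.6235 0.2099 0.07  ]
 [0.6486 0.1167 0.07  ]
 [0.5376 0.1881 0.07  ]
 [0.5621 0.092  0.07  ]] [0.59292927 0.1516632  0.07      ]
rot [1.13031770e-03 9.65136274e-02 1.07952900e-06] [-9.24260676e-05  9.91725490e-02  1.40285277e-06]
plate [0.58817151 0.15001988 0.078     ] [-8.31241681e-05  8.20150656e-02  1.16171631e-06] [-6.53315009e-02  1.69235542e-04  1.52990089e-05] [3.11185358e-04 8.22483913e-02 1.07264269e-06]
rel tool handle [-0.00458492 -0.00060913  0.13218842] plate [-0.00550086 -0.00046203  0.20618863] rest [-0.00048239 -0.00087512  0.21418745]
```

```bash
python3 -m inch '[[[-0.005,-0.0005,0.05],0,0.8],[[0,0,0.05],0,0.8],[[0,0,0.04],0,0.8],[[0,0,0.015],0,0.8],[[0,0,0],0,0.2],[[0,0,0],0,0.2],[[0,0,0],0,0.2],[[0,0,0],0,0.2],[[0,0,0],0,0.2]]' 25
python3 -m inch '[[[0,0,-0.02],0,0.2],[[0,0,-0.04],0,0.2],[[0,0,0],0,0.2]]'
python3 - <<'E'
from h import *
s=sense();c=read_camera("wrist");cv2.imwrite("pics/w3.png",c["image"])
c=read_camera("side");cv2.imwrite("pics/s3.png",cv2.resize(c["image"][90:300,230:410],None,fx=2.8,fy=2.8))
print(sense()["contact_force"])
E
```

```text
time: 8.05
position: [0.5903, 0.1508, 0.132]
tool_rot: [-3.117, -0.393, -0.007]
contact_force: [-0.0, 2.5, 6.4]
finger_gap: 0.3
time: 8.43
position: [0.5908, 0.1507, 0.1936]
tool_rot: [-3.117, -0.393, -0.012]
contact_force: [0.5, -0.3, -2.8]
finger_gap: 0.302
[-0.73429394 -0.18850009 -4.09839237]
```

View pics/w3.png

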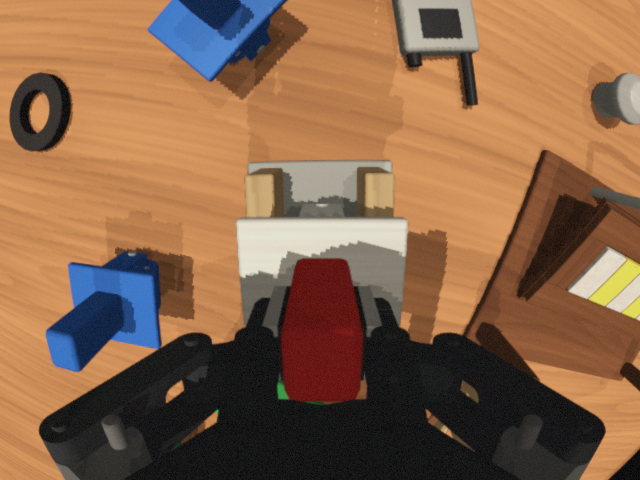

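View pics/s3.png

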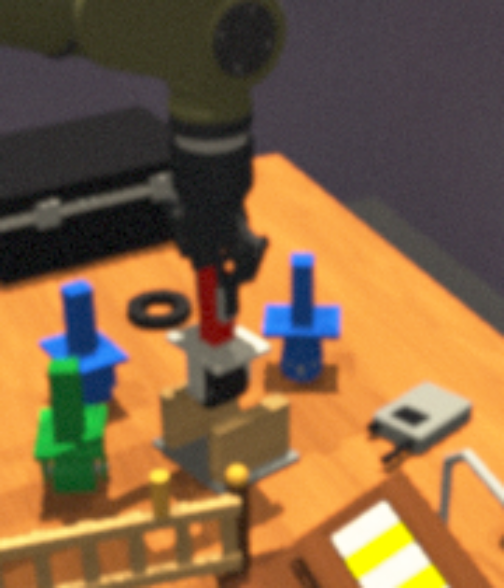

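```bash
python3 -m inch '[[[0,0,-0.02],0,0.2],[[0.0425,0.0,0],0,0.2],[[0.0425,0.02,0],0,0.2],[[0,0.02,0.02],0,0.2],[[0,0,0.02],0,0.2],[[0,0,0],0,0.2],[[0,0,0],0,0.2]]'
python3 - <<'E'
from h import *
s=sense();c=read_camera("wrist");cv2.imwrite("pics/w4.png",c["image"])
Rt=R.from_rotvec(s["tool_rot"]).as_matrix()
print("rest-frame TCP",Rt.T@(s["position"]-np.array([.593,.1517,0])),s["contact_force"],s["position"])
E
```

```text
time: 9.4
position: [0.6798, 0.1332, 0.1691]
tool_rot: [-3.116, -0.394, 0.003]
contact_force: [0.5, -0.9, -3.3]
finger_gap: 0.302
rest-frame TCP [ 0.07913769  0.03938479 -0.16924812] [ 0.49315817 -0.92864147 -3.29850661] [0.67978676 0.1332339  0.16907372]
```

View pics/w4.png

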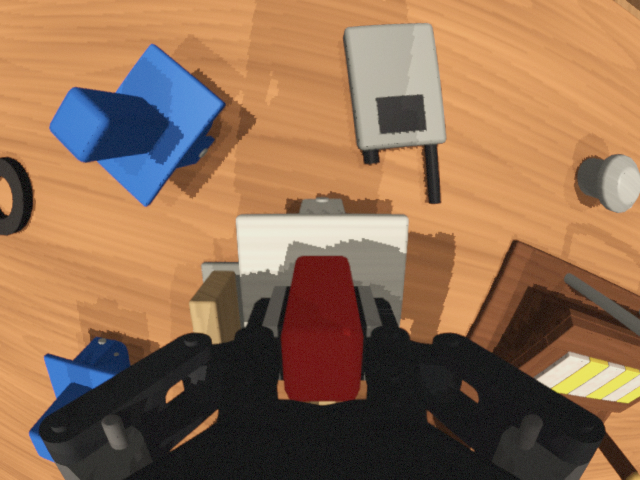

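```bash
python3 -m inch '[[[-0.005,0,0],0,0.2],[[-0.005,0,0],0,0.2],[[-0.005,0,0],0,0.2],[[-0.005,0,0],0,0.2],[[-0.005,0,0],0,0.2],[[-0.005,0,0],0,0.2]]' 20
python3 - <<'E'
from h import *
s=sense();c=read_camera("wrist");cv2.imwrite("pics/w5.png",c["image"])
Rt=R.from_rotvec(s["tool_rot"]).as_matrix()
print("rest-frame TCP",Rt.T@(s["position"]-np.array([.593,.1517,0])),s["contact_force"],s["ft_torque"])
c=read_camera("side");cv2.imwrite("pics/s5.png",cv2.resize(c["image"][90:300,230:410],None,fx=2.8,fy=2.8))
E
```

```text
time: 10.2
position: [0.6514, 0.1251, 0.1691]
tool_rot: [3.117, 0.393, -0.001]
contact_force: [3.6, 1.6, -1.1]
finger_gap: 0.299
rest-frame TCP [ 0.04992153  0.04032366 -0.16909161] [ 3.64163997  1.57178331 -1.12865955] [ 0.161109   -0.99061688  0.01193448]
```

View pics/w5.png

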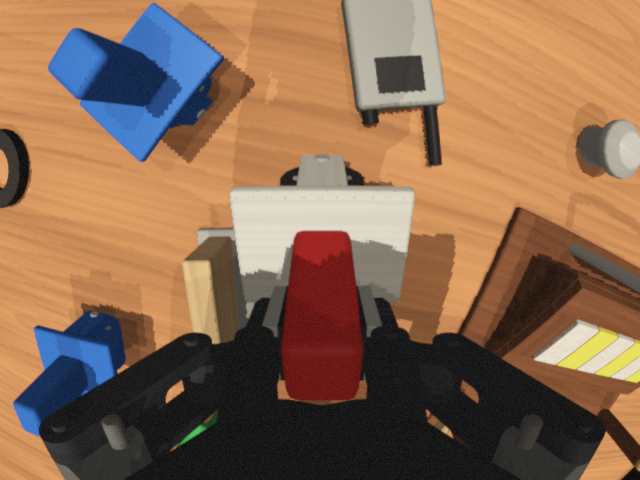

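View pics/s5.png

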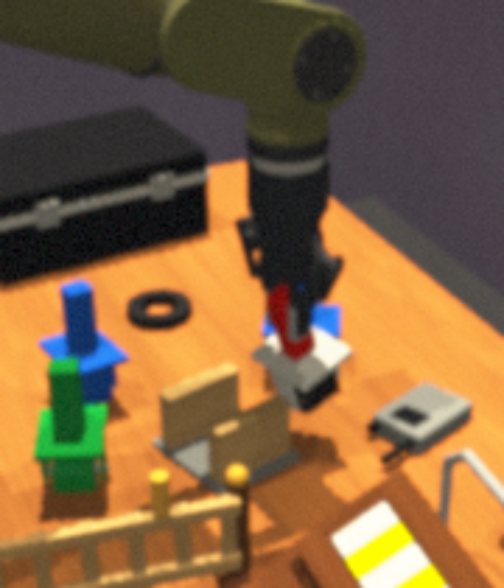

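```bash
cat > tilt.py <<'E'
from h import *
from scipy.optimize import least_squares
def plate_edge(im):
    m=mask(im,(0,0,140),(179,70,255));m[:,:150]=0;m[:,500:]=0
    m[330:]=0
    # limit to plate columns
    g=m[:, 245:285]; 
    L=[]
    for u in list(range(248,280))+list(range(368,400)):
        col=m[150:330,u]; run=0
        for i in range(len(col)):
            run=run+1 if col[i] else 0
            if run==14: L.append((u,150+i-13-0.5));break
    L=np.array(L)
    k=np.polyfit(L[:,0],L[:,1],1);r=L[:,1]-np.polyval(k,L[:,0]);L=L[abs(r)<3];k=np.polyfit(L[:,0],L[:,1],1)
    v=int(round(np.polyval(k,322)))+4
    row=m[v,:]; 
    a=b=300
    u=260
    while row[u]:u-=1
    a=u+.5;u=385
    while row[u]:u+=1
    b=u-.5
    return np.polyval(k,322.),a,b
def ray_t(c,u,v):
    s={"tool_rot":np.zeros(3)+1e-12,"position":np.zeros(3)};return wray(c,u,v,s)
def edge_xz(c,v):  # line of sight in tool xz plane at column ~ centre
    o,d=ray_t(c,322.,v);return o[[0,2]],d[[0,2]]
E
python3 - <<'E'
from tilt import *
c=read_camera("wrist")
for n in("w3","w4","w5"):
    im=cv2.imread(f"pics/{n}.png");v,a,b=plate_edge(im);o,d=edge_xz(c,v)
    # width based: 84mm at v+4
    o1,d1=ray_t(c,a,v+4);o2,d2=ray_t(c,b,v+4);t=.084/abs(d2[1]-d1[1])
    print(n,v,a,b,"xz",(o1+d1*t)[[0,2]].round(4))
    # upright: edge x at z=.006+.045..0.054
    for z in(.048,.052,.056): print(z,(o+d*(z-o[1])/d[1]).round(4))
E
```

```text
w3 218.4519452547317 235.5 407.5 xz [0.0286 0.0568]
0.048 [0.0323 0.048 ]
0.052 [0.0314 0.052 ]
0.056 [0.0305 0.056 ]
w4 214.83310367342784 235.5 407.5 xz [0.0303 0.0572]
0.048 [0.034 0.048]
0.052 [0.0331 0.052 ]
0.056 [0.0323 0.056 ]
w5 185.83103461434092 230.5 412.5 xz [0.0456 0.0501]
0.048 [0.0472 0.048 ]
0.052 [0.0467 0.052 ]
0.056 [0.0462 0.056 ]
```

```bash
python3 - <<'E'
import cv2,numpy as np
o=[]
for n in("w4","w5"):
    t=cv2.imread(f"pics/{n}.png")[170:420,220:430]
    o.append(np.clip(cv2.resize(t,None,fx=1.9,fy=2.3,interpolation=2).astype(float)*1.8,0,255))
cv2.imwrite("pics/c45.png",np.hstack(o))
E
```

```text
[ WARN:0@0.109] global loadsave.cpp:1063 imwrite_ Unsupported depth image for selected encoder is fallbacked to CV_8U.
```

View pics/c45.png

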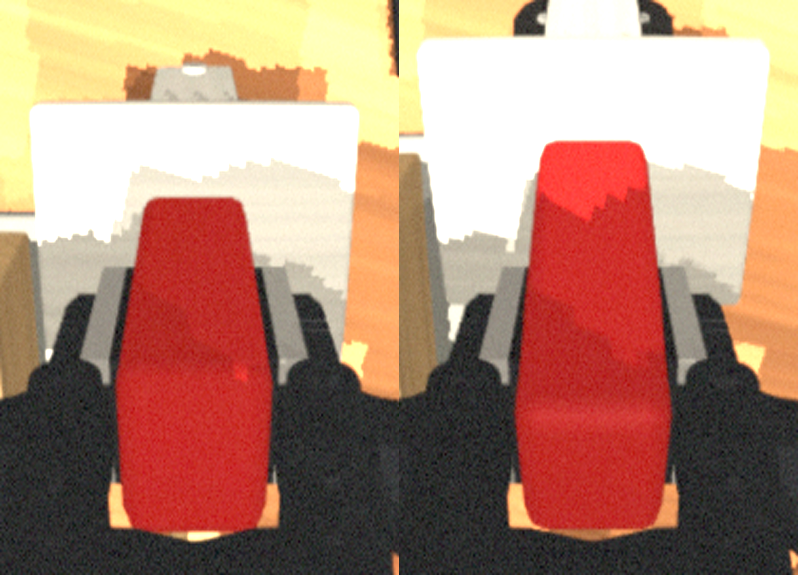

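```bash
cat >> tilt.py <<'E'
PTS=np.array([[33,70],[15,70],[15,144],[-15,144]])/1000.
def fit(c,rows):
    f=240/np.tan(np.radians(c["vfov"]/2));T=np.linalg.inv(c["tool_from_camera"])
    def row(p):
        q=T[:3,:3]@np.array([p[0],0,p[1]])+T[:3,3];h=np.hypot(q[0],q[1]);return c["cy"]-f*np.arctan2(h,-q[2])*q[1]/h
    def pos(x):  # roller origin-> tool ; th>0: handle leans to tool -x. tool z down
        th=x[2];ex=np.array([np.cos(th),-np.sin(th)]);ez=np.array([-np.sin(th),-np.cos(th)])
        return np.array([x[0],x[1]])+PTS[:,:1]*ex+PTS[:,1:]*ez
    r=least_squares(lambda x:[row(p)-v for p,v in zip(pos(x),rows)],[0,.12,0.1],x_scale=[.01,.01,.1])
    return r.x[:2],np.degrees(r.x[2]),r.fun
E
python3 - <<'E'
from tilt import *
c=read_camera("wrist")
print(fit(c,[214.8,256.5,331.7,400.4]));print(fit(c,[186.5,232.2,349.1,399]))
E
```

```text
(array([-0.00083057,  0.12985361]), np.float64(1.6670124529340136), array([ 3.13512129, -3.48628273, -0.58768352,  0.93884499]))
(array([0.03309924, 0.12301957]), np.float64(16.485096384831348), array([ 4.95805985, -5.69393048, -0.97986136,  1.71573217]))
```

```bash
python3 -m inch '[[[-0.005,0,0],0,0.2],[[-0.005,0,0],0,0.2],[[-0.005,0,0],0,0.2],[[-0.005,0,0],0,0.2],[[0,0,0],0,0.2]]' 20
python3 - <<'E'
from h import *
s=sense();c=read_camera("wrist");cv2.imwrite("pics/w6.png",c["image"])
Rt=R.from_rotvec(s["tool_rot"]).as_matrix()
print("rest-frame TCP",Rt.T@(s["position"]-np.array([.593,.1517,0])),s["contact_force"])
t=c["image"][150:420,220:430]
cv2.imwrite("pics/w6c.png",np.clip(cv2.resize(t,None,fx=2.2,fy=2.2,interpolation=2).astype(float)*1.8,0,255).astype(np.uint8))
E
```

```text
time: 11.02
position: [0.6317, 0.1202, 0.169]
tool_rot: [3.117, 0.393, -0.002]
contact_force: [3.0, 0.5, -4.5]
finger_gap: 0.3
rest-frame TCP [ 0.02938857  0.0400858  -0.16902185] [ 3.0430705   0.50712668 -4.53503379]
```

View pics/w6c.png

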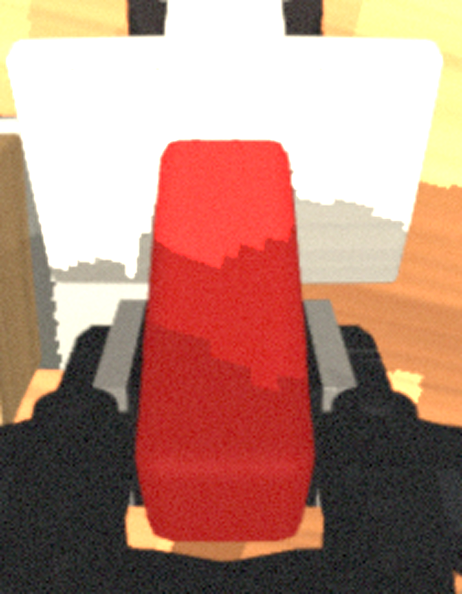

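```bash
python3 - <<'E'
from tilt import *
import tilt
c=read_camera("wrist")
print(fit(c,[167.3,214.5,359.1,395.5]))
tilt.PTS=np.array([[33,70],[15,70],[15,144],[-15,144],[-33,70]])/1000.
print(fit(c,[167.3,214.5,359.1,395.5,278.2]))
tilt.PTS=np.array([[33,70],[15,144],[-15,144],[-33,70]])/1000.
print(fit(c,[167.3,359.1,395.5,278.2]))
E
```

```text
(array([0.05543161, 0.11286031]), np.float64(26.152397132965216), array([ 5.6351653 , -6.61838414, -1.17785903,  2.16107817]))
(array([0.05678026, 0.11298626]), np.float64(27.111057985252387), array([ 5.46824736, -7.22214459, -0.48754517,  1.13530879,  1.10613386]))
(array([0.05934196, 0.11010243]), np.float64(27.381911450482725), array([ 0.72971828, -0.88184019,  1.3629031 , -1.2107811 ]))
```

```bash
python3 -m inch '[[[0,0,0],0,0.2],[[0,0,-0.03],0,0.2],[[0,0,-0.05],0,0.2],[[-0.0305,0.0387,-0.02],0,0.2],[[-0.0305,0.0387,0],0,0.2],[[-0.0305,0.0387,0],0,0.2],[[-0.0305,0.0387,0],0,0.2],[[0,0,0],9.5,0.2],[[0,0,0],9.5,0.2],[[0,0,0],0,0.2],[[0,0,0],0,0.2]]' 90
python3 - <<'E'
from tilt import *
import tilt
s=sense();c=read_camera("wrist");cv2.imwrite("pics/w7.png",c["image"])
Rt=R.from_rotvec(s["tool_rot"]).as_matrix();print(Rt.round(3).tolist(),s["position"],s["contact_force"],s["finger_gap"],s["qpos"].round(2))
t=c["image"][150:420,220:430]
cv2.imwrite("pics/w7c.png",np.clip(cv2.resize(t,None,fx=2.2,fy=2.2,interpolation=2).astype(float)*1.8,0,255).astype(np.uint8))
c=read_camera("side");cv2.imwrite("pics/s7.png",cv2.resize(c["image"][130:380,250:450],None,fx=2.4,fy=2.4))
E
```

```text
time: 12.5
position: [0.5523, -0.0597, 0.269]
tool_rot: [-3.139, 0.123, 0.003]
contact_force: [-0.3, 0.5, -2.7]
finger_gap: 0.294
[[0.997, -0.078, -0.002], [-0.078, -0.997, 0.0], [-0.002, -0.0, -1.0]] [ 0.55232728 -0.05970653  0.26899825] [-0.29743854  0.48604044 -2.65155683] 0.29356356761592356 [-0.2  -0.09  1.85 -0.    1.39  1.44]
```

View pics/w7c.png

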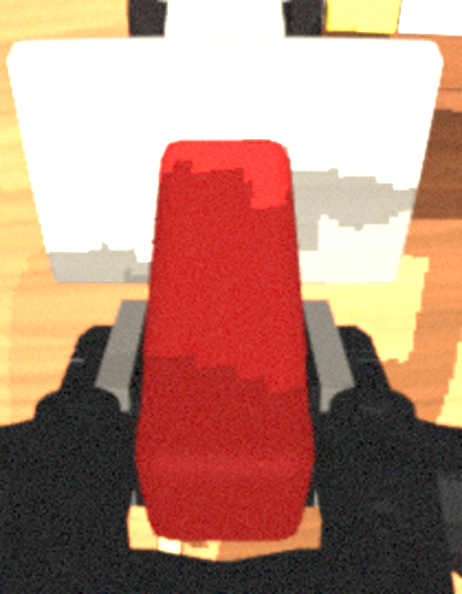

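View pics/s7.png

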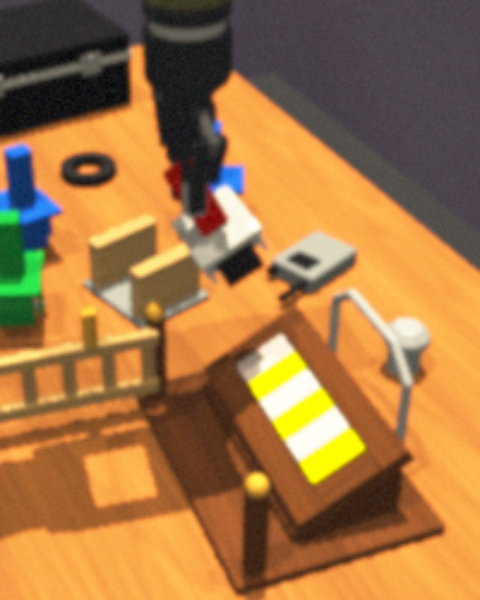

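```bash
python3 -m inch '[[[0.0025,0.001,0.036],0,0.2],[[0.0025,0,0.035],0,0.2],[[0.0019,0,0.0035],0,0.2],[[0.0019,0,0.0035],0,0.2],[[0.0019,0,0.0035],0,0.2],[[0,0,0],0,0.2],[[0,0,0],0,0.2]]'
python3 - <<'E'
from h import *
s=sense();print(s["position"],s["contact_force"])
c=read_camera("side");cv2.imwrite("pics/s8.png",cv2.resize(c["image"][180:350,290:430],None,fx=4,fy=3.5))
c=read_camera("wrist");cv2.imwrite("pics/w8.png",c["image"])
E
```

```text
time: 13.48
position: [0.5637, -0.0618, 0.1886]
tool_rot: [3.139, -0.127, 0.002]
contact_force: [0.0, 0.1, -2.0]
finger_gap: 0.293
[ 0.56368095 -0.06184175  0.1886399 ] [ 0.01228121  0.06074796 -1.97992544]
```

View pics/s8.png

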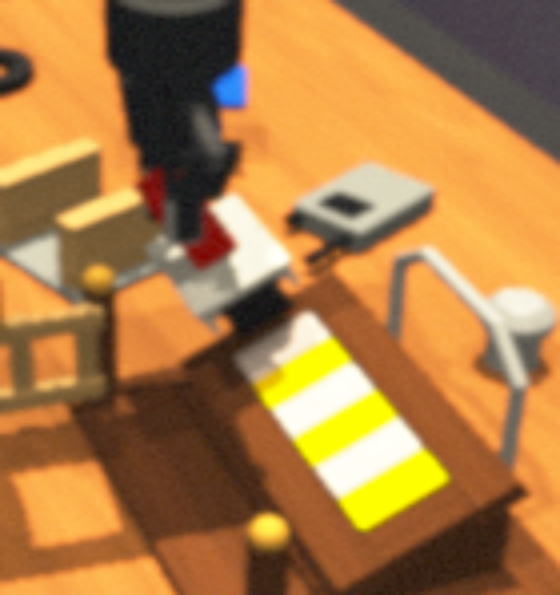

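View pics/w8.png

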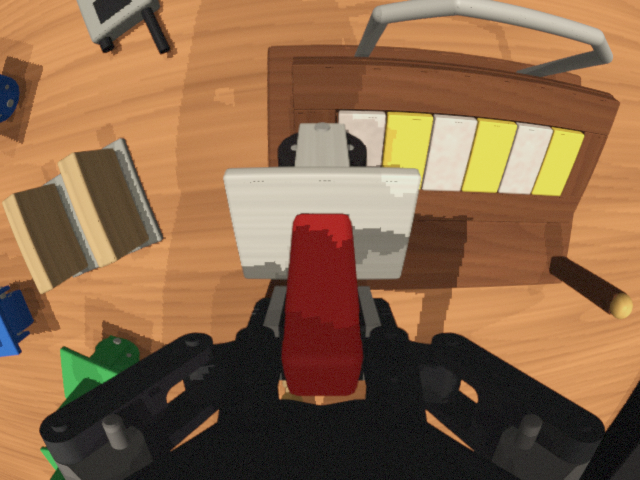

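```bash
python3 -m inch '[[[0.0019,0,0.0035],0,0.2],[[0.0019,0,0.0035],0,0.2],[[0,0,0],0,0.2]]'; python3 -m inch '[[[0.0014,0,0.0026],0,0.2],[[0,0,0],0,0.2]]';python3 -m inch '[[[0.0014,0,0.0026],0,0.2],[[0,0,0],0,0.2]]'
```

```text
time: 13.95
position: [0.5669, -0.062, 0.1801]
tool_rot: [-3.139, 0.127, 0.002]
contact_force: [1.3, -0.6, -2.6]
finger_gap: 0.292
time: 14.2
position: [0.5685, -0.0622, 0.178]
tool_rot: [-3.139, 0.127, 0.0]
contact_force: [-0.3, 0.1, -3.6]
finger_gap: 0.291
time: 14.45
position: [0.5698, -0.062, 0.1763]
tool_rot: [-3.138, 0.126, 0.001]
contact_force: [-3.8, 2.8, 1.7]
finger_gap: 0.292
```

```bash
python3 -m inch '[[[0.0013,0,0.0025],0,0.2],[[0.0012,0,0.0022],0,0.2],[[0,0,0],0,0.2],[[0,0,0],0,0.2]]'
python3 - <<'E'
from h import *
for _ in range(3):
    s=sense();print(s["position"],s["contact_force"],s["ft_torque"])
    c=read_camera("wrist")
cv2.imwrite("pics/w9.png",c["image"])
t=c["image"][150:420,220:430]
cv2.imwrite("pics/w9c.png",np.clip(cv2.resize(t,None,fx=2.2,fy=2.2,interpolation=2).astype(float)*1.8,0,255).astype(np.uint8))
c=read_camera("side");cv2.imwrite("pics/s9.png",cv2.resize(c["image"][180:350,290:430],None,fx=4,fy=3.5))
E
```

```text
time: 14.95
position: [0.572, -0.0622, 0.1721]
tool_rot: [-3.139, 0.126, 0.002]
contact_force: [-6.6, 1.4, 6.1]
finger_gap: 0.289
[ 0.57204219 -0.06218537  0.17213701] [-6.59485979  1.36896853  6.08314781] [0.55771721 1.27336592 0.07333862]
[ 0.57202981 -0.06219175  0.17214566] [-7.68539623  2.42159098  6.09125944] [0.55874374 1.23091452 0.07463205]
[ 0.57202424 -0.06219917  0.17216486] [-6.52273031  2.32367162  5.68487407] [0.5192454  1.19113093 0.06940994]
```

View pics/w9c.png

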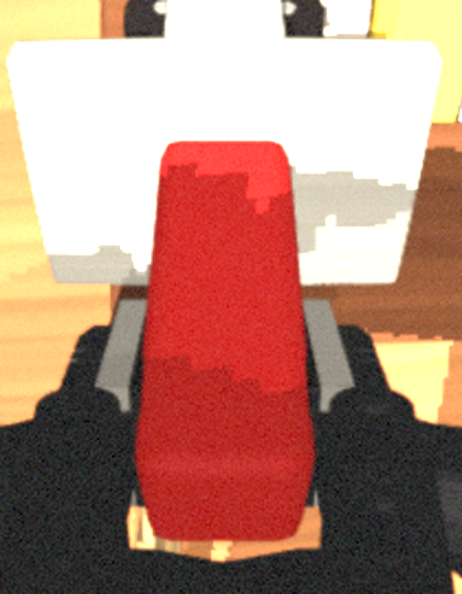

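View pics/s9.png

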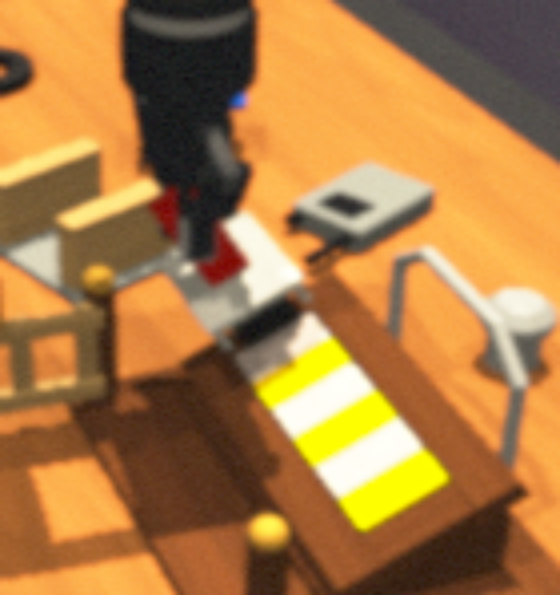

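View pics/w9.png

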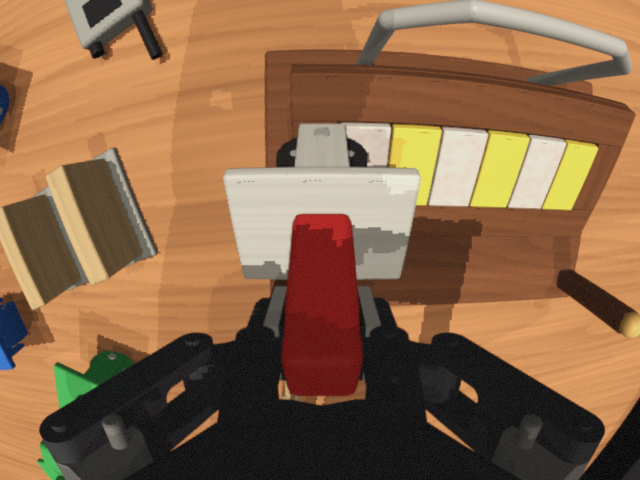

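```bash
M='time|pos|force'; python3 -m inch '[[[0,0.004,0],0,0.2],[[0,0.006,0],0,0.2],[[0,0.006,0],0,0.2],[[0,0.006,0],0,0.2],[[0,0.006,0],0,0.2],[[0,0.006,0],0,0.2]]'
python3 - <<'E'
from h import *
for _ in range(2):
    s=sense();print(s["position"],s["contact_force"],s["ft_torque"])
    c=read_camera("wrist")
cv2.imwrite("pics/w10.png",c["image"])
E
```

```text
time: 15.9
position: [0.5694, -0.0963, 0.1722]
tool_rot: [-3.138, 0.126, 0.001]
contact_force: [-6.2, 2.7, 5.3]
finger_gap: 0.293
[ 0.56942291 -0.0962772   0.17215299] [-6.20277856  2.70164043  5.25602014] [0.4938661  1.1141825  0.02556949]
[ 0.5693783  -0.09707036  0.17219666] [-6.36588966  0.12266104  5.71596847] [0.37936233 1.14058971 0.01416225]
```

View pics/w10.png

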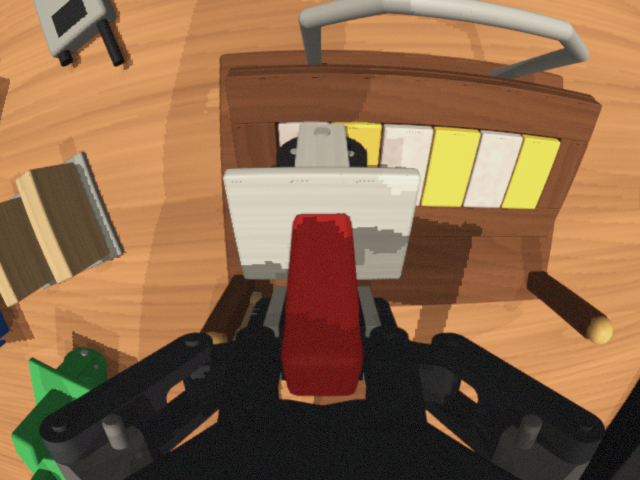

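```bash
python3 -m inch '[[[0,0.006,0],0,0.2],[[0,0.007,0],0,0.2],[[0,0.007,0],0,0.2],[[0,0.007,0],0,0.2],[[0,0.007,0],0,0.2],[[0,0.007,0],0,0.2],[[0,0.007,0],0,0.2],[[0,0.007,0],0,0.2],[[0,0.007,0],0,0.2],[[0,0.007,0],0,0.2]]'
python3 - <<'E'
from h import *
B=np.array([.6169,-.1663,.065])
s=sense();Rt=R.from_rotvec(s["tool_rot"]).as_matrix();O=s["position"]+Rt@[.0565,0,.111]-B
ex=np.array([.9966,-.0819,0]);ey=np.array([.0819,.9966,0]);z=np.array([0,0,1]);a=np.radians(28)
bx=ex*np.cos(a)+z*np.sin(a);n=-ex*np.sin(a)+z*np.cos(a)
print("O bed",O@bx,O@ey,O@n,"F",(s["contact_force"]+[0,0,2.7])@np.array([bx,ey,n]).T)
E
```

```text
time: 17.25
position: [0.564, -0.1658, 0.1724]
tool_rot: [3.138, -0.126, -0.001]
contact_force: [-6.0, 0.9, 5.0]
finger_gap: 0.295
O bed 0.0015335854899077384 -0.0038537781125924896 -0.004927729291329581 F [-1.73181048  0.35768981  9.59921818]
```

```bash
python3 -m inch '[[[0.0002,0.007,0.0004],0,0.2],[[0,0.007,0],0,0.2],[[0,0.007,0],0,0.2],[[0,0.007,0],0,0.2],[[0,0.007,0],0,0.2],[[0,0.007,0],0,0.2],[[0,0.007,0],0,0.2],[[0,0.007,0],0,0.2],[[0,0.007,0],0,0.2],[[0,0.007,0],0,0.2],[[0,0.007,0],0,0.2],[[0,0.007,0],0,0.2],[[0,0.007,0],0,0.2],[[0,0.005,0],0,0.2],[[0,0,0],0,0.2]]'
python3 - <<'E'
from h import *
B=np.array([.6169,-.1663,.065])
s=sense();Rt=R.from_rotvec(s["tool_rot"]).as_matrix();O=s["position"]+Rt@[.0565,0,.111]-B
ex=np.array([.9966,-.0819,0]);ey=np.array([.0819,.9966,0]);z=np.array([0,0,1]);a=np.radians(28)
bx=ex*np.cos(a)+z*np.sin(a);n=-ex*np.sin(a)+z*np.cos(a)
print("O bed",O@bx,O@ey,O@n,"F",(s["contact_force"]+[0,0,2.7])@np.array([bx,ey,n]).T)
c=read_camera("wrist");cv2.imwrite("pics/w11.png",c["image"])
c=read_camera("side");cv2.imwrite("pics/s11.png",cv2.resize(c["image"][200:370,290:440],None,fx=4,fy=3.5))
E
```

```text
time: 19.12
position: [0.5564, -0.2624, 0.1725]
tool_rot: [3.136, -0.127, 0.0]
contact_force: [-6.4, 0.6, 5.8]
finger_gap: 0.293
O bed 0.002010590808082327 -0.10096442995056924 -0.005012239031846024 F [-1.72205129  0.06526973 10.5497433 ]
```

View pics/w11.png

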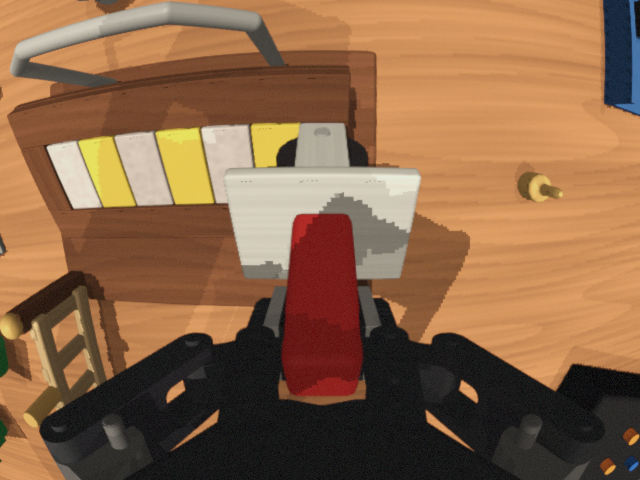

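View pics/s11.png

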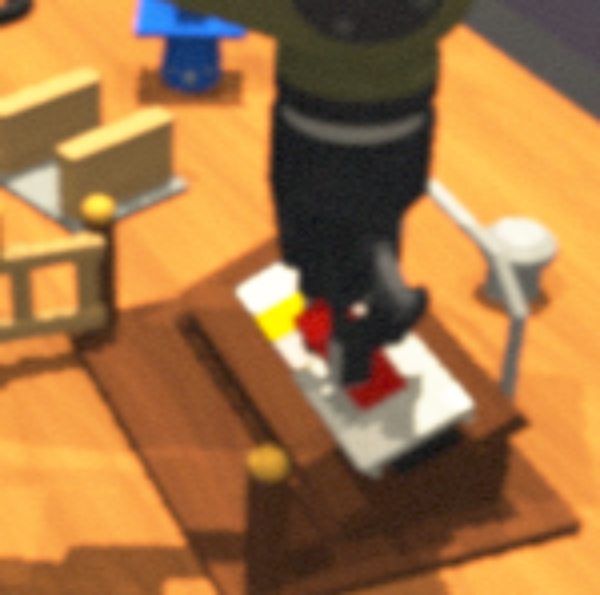

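```bash
python3 -m inch '[[[-0.007,0,-0.0132],0,0.2],[[-0.014,0,-0.03],0,0.2],[[0,0,-0.05],0,0.2],[[0,-0.04,-0.01],0,0.2],[[0,-0.04,0],0,0.2],[[0,-0.04,0],0,0.2],[[0,0,0],0,0.2]]'
python3 - <<'E'
from h import *
s=sense();print(s["position"],s["contact_force"])
c=read_camera("wrist");cv2.imwrite("pics/w12.png",c["image"]);cv2.imwrite("pics/w12c.png",cv2.resize(c["image"][60:240,150:500],None,fx=2.2,fy=2.2,interpolation=2))
c=read_camera("side");cv2.imwrite("pics/s12.png",cv2.resize(c["image"][240:350,320:430],None,fx=5,fy=5,interpolation=2))
E
```

```text
time: 20.1
position: [0.5451, -0.1374, 0.2736]
tool_rot: [-3.139, 0.121, -0.001]
contact_force: [-0.5, -0.2, -3.8]
finger_gap: 0.292
[ 0.54514988 -0.13735358  0.27356163] [-0.50390722 -0.18263509 -3.78658717]
```

View pics/w12c.png

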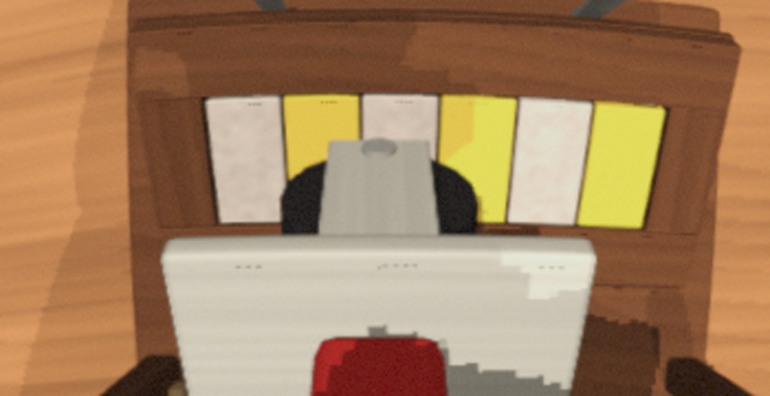

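View pics/s12.png

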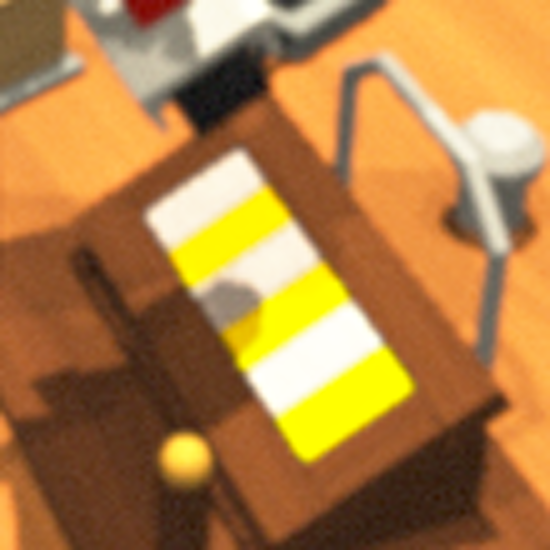

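The wheel rolled from y = +100 to -101 mm at about 10–11 N normal force. The strip now looks flush in both views. Next I'll untilt the roller by reversing the earlier push against a rest bar, this time against its outer side, where there's free space.

```bash
python3 -m inch '[[[0.0165,-0.0423,0],0,0.2],[[0.0165,-0.0423,0],0,0.2],[[0.0165,-0.0423,0],0,0.2],[[0.0165,-0.0423,0],0,0.2],[[0,0,0],-9.9,0.2],[[0,0,0],-9.9,0.2],[[0,0,0],-9.9,0.2],[[0,0,0],-9.9,0.2],[[0,0,0],-9.9,0.2],[[0,0,0],-9.9,0.2],[[0,0,0],-9.9,0.2],[[0,0,0],-9.9,0.2],[[0,0,0],-9.9,0.2],[[0,0,0],-9.9,0.2],[[0,0,0],-9.9,0.2],[[0,0,0],0,0.2],[[0,0,0],0,0.2]]'
python3 - <<'E'
from h import *
s=sense();Rt=R.from_rotvec(s["tool_rot"]).as_matrix();print(s["position"],Rt.round(3).tolist(),s["qpos"].round(2))
print("rest rel in tool axes",Rt.T@(s["position"]-np.array([.593,.1517,0])))
c=read_camera("wrist");cv2.imwrite("pics/w13.png",c["image"])
c=read_camera("top");cv2.imwrite("pics/t13.png",cv2.resize(c["image"][120:340,200:470],None,fx=2.7,fy=2.7,interpolation=2))
E
```

```text
time: 22.32
position: [0.6249, 0.023, 0.2736]
tool_rot: [1.932, 2.477, -0.0]
contact_force: [0.3, -1.2, -3.6]
finger_gap: 0.293
[0.62488195 0.02298939 0.2735611 ] [[-0.243, 0.97, 0.0], [0.97, 0.243, -0.0], [-0.0, -0.0, -1.0]] [-0.05  0.06  1.69 -0.    1.39 -0.29]
rest rel in tool axes [-0.13265608 -0.00039879 -0.27353384]
```

View pics/w13.png

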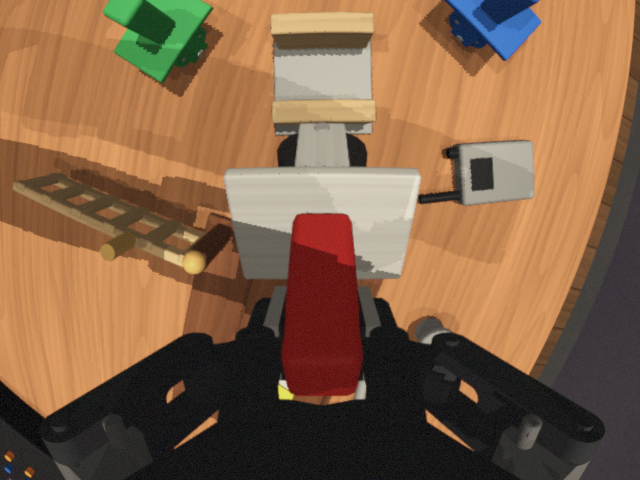

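View pics/t13.png

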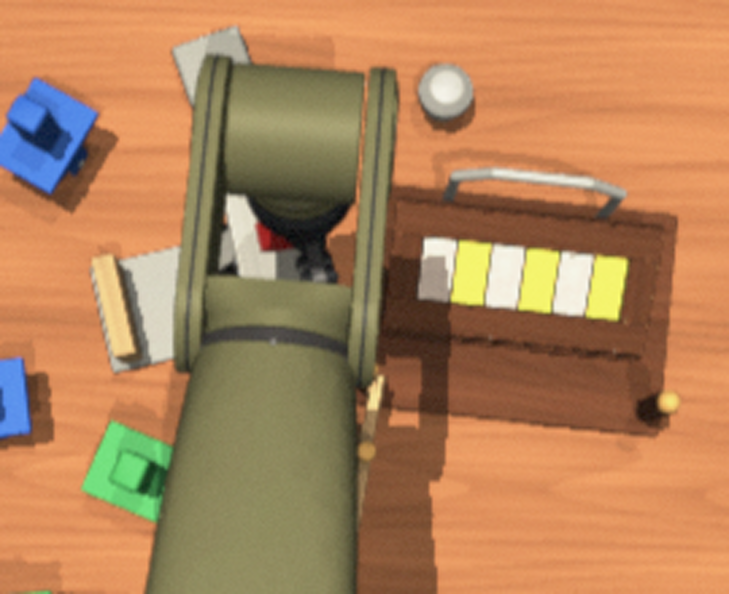

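```bash
python3 -m inch '[[[0,0,0.045],0,0.2],[[0,0,0.045],0,0.2],[[0,0,0.0336],0,0.2],[[0,0,0],0,0.2],[[0,0,0],0,0.2]]' 20
python3 -m inch '[[[0.006,0,0],0,0.2],[[0.006,0,0],0,0.2],[[0.006,0,0],0,0.2],[[0.006,0,0],0,0.2],[[0,0,0],0,0.2]]'
python3 - <<'E'
from h import *
s=sense();Rt=R.from_rotvec(s["tool_rot"]).as_matrix()
print("rest rel in tool axes",Rt.T@(s["position"]-np.array([.593,.1517,0])),Rt.T@s["contact_force"])
c=read_camera("wrist");cv2.imwrite("pics/w14.png",c["image"])
E
```

```text
time: 23.05
position: [0.6259, 0.0237, 0.152]
tool_rot: [1.927, 2.478, 0.002]
contact_force: [0.7, 0.1, -2.5]
finger_gap: 0.295
time: 23.68
position: [0.6233, 0.0411, 0.1585]
tool_rot: [1.914, 2.468, -0.006]
contact_force: [-0.6, -19.8, 14.5]
finger_gap: 0.287
rest rel in tool axes [-0.11728254  0.00319558 -0.15647616] [-19.25461731  -5.42345617 -14.20650056]
```

View pics/w14.png

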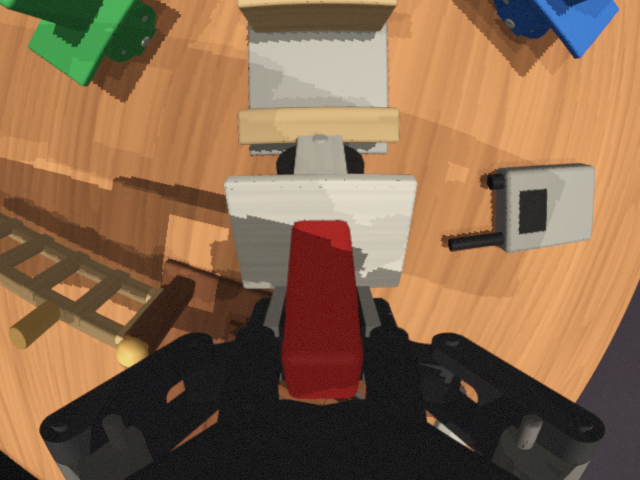

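```bash
python3 - <<'E'
from h import *
t=cv2.imread("pics/w14.png")[130:420,220:430]
cv2.imwrite("pics/w14c.png",np.clip(cv2.resize(t,None,fx=2.05,fy=2.05,interpolation=2).astype(float)*1.8,0,255).astype(np.uint8))
c=read_camera("side");cv2.imwrite("pics/s14.png",cv2.resize(c["image"][130:300,270:410],None,fx=4,fy=3.5,interpolation=2))
E
```

```text
(no output)
```

View pics/w14c.png

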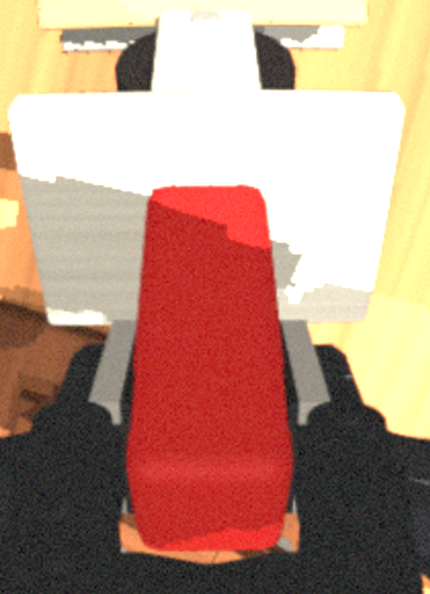

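View pics/s14.png

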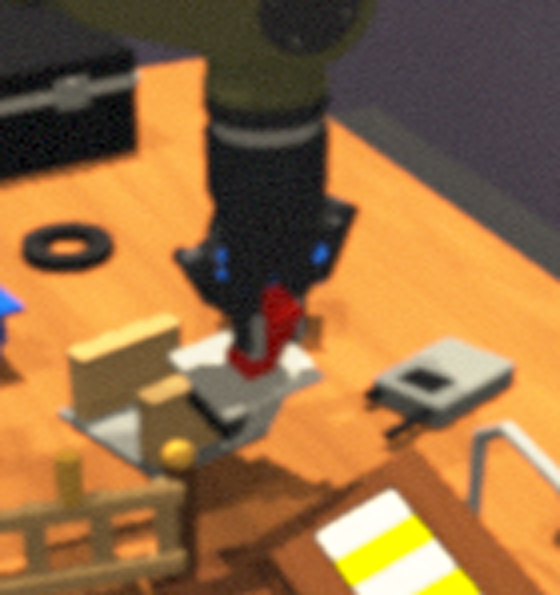

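```bash
python3 -m inch '[[[-0.012,0,0],0,0.2],[[-0.012,0,0],0,0.2],[[0,0,0.009],0,0.2],[[0,0,0],0,0.2]]'
python3 - <<'E'
from tilt import *
import tilt
tilt.PTS=np.array([[33,70],[15,144],[-15,144],[-33,70]])/1000.
c=read_camera("wrist")
print(fit(c,[175.4,358.3,397.3,287]))
s=sense();Rt=R.from_rotvec(s["tool_rot"]).as_matrix()
print("rest rel in tool axes",Rt.T@(s["position"]-np.array([.593,.1517,0])),Rt.T@s["contact_force"],s["position"])
cv2.imwrite("pics/w15.png",c["image"])
t=c["image"][130:420,220:430]
cv2.imwrite("pics/w15c.png",np.clip(cv2.resize(t,None,fx=2.05,fy=2.05,interpolation=2).astype(float)*1.8,0,255).astype(np.uint8))
E
```

```text
time: 24.28
position: [0.6231, 0.0242, 0.1384]
tool_rot: [-1.925, -2.477, 0.004]
contact_force: [-0.7, 0.2, -3.5]
finger_gap: 0.292
(array([0.05220872, 0.11451682]), np.float64(24.46261673171178), array([ 0.99757903, -1.17619167,  1.78775871, -1.60914584]))
rest rel in tool axes [-0.13080159 -0.00244672 -0.13922549] [-0.72066755 -0.70392836  2.71042722] [0.62344995 0.02428972 0.13906185]
```

View pics/w15c.png

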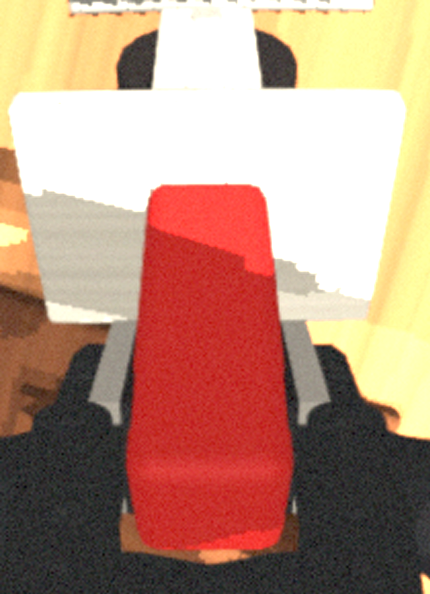

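```bash
python3 -m inch '[[[0.006,0,0],0,0.2],[[0.006,0,0],0,0.2],[[0.005,0,0],0,0.2],[[0.004,0,0],0,0.2],[[0.004,0,0],0,0.2],[[0,0,0],0,0.2]]'
python3 - <<'E'
from tilt import *
c=read_camera("wrist")
s=sense();Rt=R.from_rotvec(s["tool_rot"]).as_matrix()
print("rest rel in tool axes",Rt.T@(s["position"]-np.array([.593,.1517,0])),Rt.T@s["contact_force"],s["position"])
t=c["image"][130:420,220:430]
cv2.imwrite("pics/w16c.png",np.clip(cv2.resize(t,None,fx=2.05,fy=2.05,interpolation=2).astype(float)*1.8,0,255).astype(np.uint8))
E
```

```text
time: 25.08
position: [0.621, 0.0447, 0.1437]
tool_rot: [1.919, 2.473, -0.004]
contact_force: [3.7, -12.0, -0.1]
finger_gap: 0.292
rest rel in tool axes [-0.11206309  0.00134038 -0.14255865] [-11.32113365  -0.52124977   1.19664118] [0.62104647 0.0446992  0.14369107]
```

View pics/w16c.png

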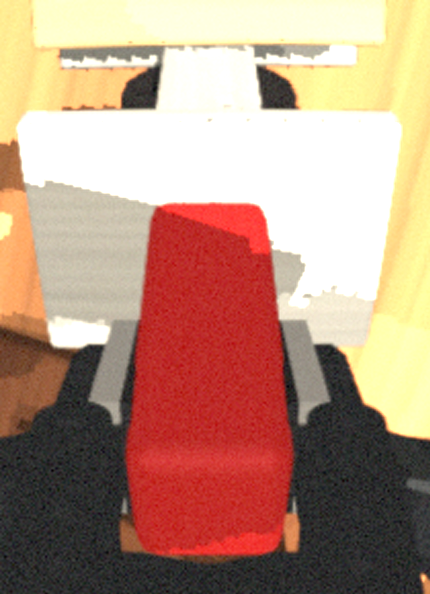

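```bash
python3 -m inch '[[[0.004,0,0],0,0.2],[[0.004,0,0],0,0.2],[[0.004,0,0],0,0.2],[[0,0,0],0,0.2]]' 20
python3 - <<'E'
from tilt import *
c=read_camera("wrist")
s=sense();Rt=R.from_rotvec(s["tool_rot"]).as_matrix()
print("rest rel in tool axes",Rt.T@(s["position"]-np.array([.593,.1517,0])),Rt.T@s["contact_force"],s["position"])
t=c["image"][130:420,220:430]
cv2.imwrite("pics/w17c.png",np.clip(cv2.resize(t,None,fx=2.05,fy=2.05,interpolation=2).astype(float)*1.8,0,255).astype(np.uint8))
E
```

```text
time: 25.62
position: [0.6178, 0.0574, 0.1434]
tool_rot: [1.921, 2.474, -0.001]
contact_force: [3.4, -8.7, -0.8]
finger_gap: 0.29
rest rel in tool axes [-0.09862042  0.0014489  -0.14260793] [-9.12915458  1.11136964  1.43484348] [0.61785925 0.05738398 0.14335834]
```

View pics/w17c.png

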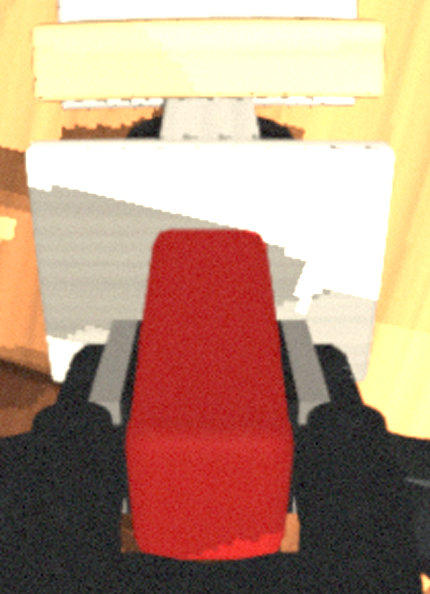

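```bash
python3 -m inch '[[[0.004,0,0],0,0.2],[[0.004,0,0],0,0.2],[[0.004,0,0],0,0.2],[[0,0,0],0,0.2]]' 20
python3 - <<'E'
from tilt import *
c=read_camera("wrist")
s=sense();Rt=R.from_rotvec(s["tool_rot"]).as_matrix()
print("rest rel in tool axes",Rt.T@(s["position"]-np.array([.593,.1517,0])),Rt.T@s["contact_force"],s["position"])
t=c["image"][130:420,220:430]
cv2.imwrite("pics/w18c.png",np.clip(cv2.resize(t,None,fx=2.05,fy=2.05,interpolation=2).astype(float)*1.8,0,255).astype(np.uint8))
E
```

```text
time: 26.18
position: [0.6148, 0.0693, 0.1436]
tool_rot: [1.921, 2.475, -0.001]
contact_force: [2.3, -8.3, -0.7]
finger_gap: 0.295
rest rel in tool axes [-0.08622376  0.00138098 -0.14294105] [-8.57415598  0.15743489 -0.30997179] [0.61478584 0.06930001 0.14354165]
```

View pics/w18c.png

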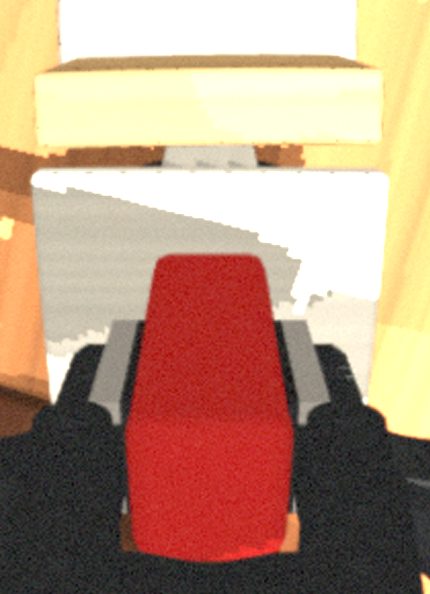

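```bash
python3 -m inch '[[[-0.015,0,0],0,0.2],[[0,0,-0.05],0,0.2],[[0,0,-0.05],0,0.2],[[0.05,-0.001,0],0,0.2],[[0.05,-0.001,0],0,0.2],[[0,0,0],10,0.2],[[0,0,0],10,0.2],[[0,0,0],10,0.2],[[0,0,0],10,0.2],[[0,0,0],10,0.2],[[0,0,0],10,0.2],[[0,0,0],10,0.2],[[0,0,0],10,0.2],[[0,0,0],9.7,0.2],[[0,0,0],0,0.2],[[0,0,0],0,0.2]]' 30
python3 - <<'E'
from tilt import *
c=read_camera("wrist")
s=sense();Rt=R.from_rotvec(s["tool_rot"]).as_matrix()
print("rest rel in tool axes",Rt.T@(s["position"]-np.array([.593,.1517,0])),s["contact_force"],s["position"],np.degrees(np.arctan2(Rt[1,0],Rt[0,0])))
cv2.imwrite("pics/w19.png",c["image"])
E
```

```text
time: 28.22
position: [0.5896, 0.1531, 0.2408]
tool_rot: [-3.115, -0.402, 0.001]
contact_force: [0.4, 0.2, -3.8]
finger_gap: 0.293
rest rel in tool axes [-0.00302589 -0.0023345  -0.2408897 ] [ 0.08536424  0.02058337 -3.70174904] [0.58961573 0.15314517 0.24089191] 14.682947987697347
```

View pics/w19.png

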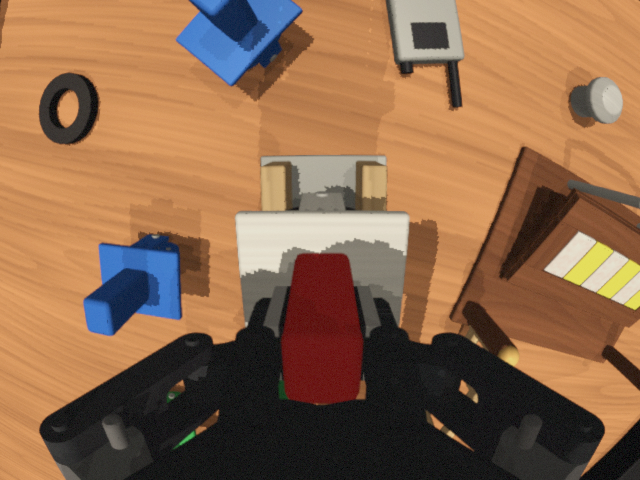

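```bash
python3 -m inch '[[[0.003,0.0022,0.03],0,0.2],[[0,0,0.04],0,0.2],[[0,0,0.025],0,0.2],[[0,0,0.006],0,0.2],[[0,0,0],0,0.2],[[0,0,0],0,0.2]]' 30
python3 - <<'E'
from tilt import *
c=read_camera("wrist")
s=sense();Rt=R.from_rotvec(s["tool_rot"]).as_matrix()
print("rest rel in tool axes",Rt.T@(s["position"]-np.array([.593,.1517,0])),s["contact_force"],s["position"])
cv2.imwrite("pics/w20.png",c["image"])
c=read_camera("side");cv2.imwrite("pics/s20.png",cv2.resize(c["image"][130:300,260:400],None,fx=4,fy=3.5,interpolation=2))
E
```

```text
time: 29.02
position: [0.5944, 0.152, 0.1421]
tool_rot: [-3.116, -0.399, -0.005]
contact_force: [0.7, -0.2, -3.0]
finger_gap: 0.29
rest rel in tool axes [ 1.80989993e-03  1.04661153e-04 -1.42128875e-01] [-0.97482667  0.66665205 -3.29719372] [0.59432369 0.15197733 0.142134  ]
```

View pics/w20.png

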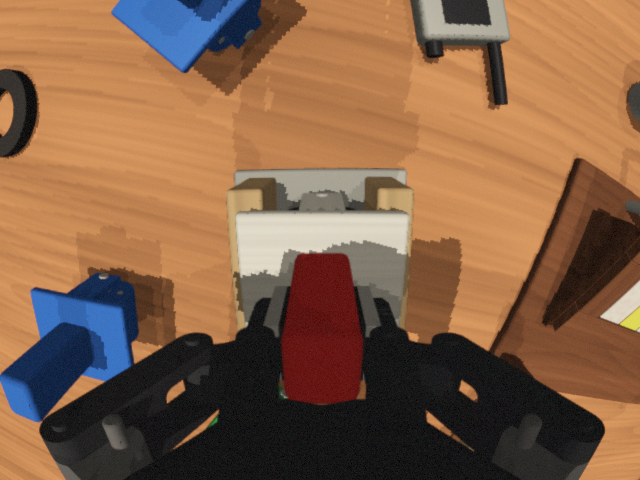

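View pics/s20.png

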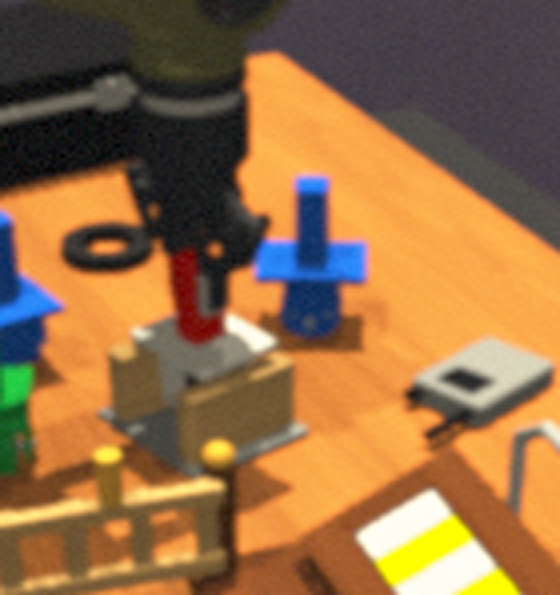

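Aligned, with the wheel between the bars and about 10 mm still to go down. I'll lower it in small steps, watching the force.

```bash
python3 -m inch '[[[0,0,0.004],0,0.2],[[0,0,0.002],0,0.2],[[0,0,0],0,0.2]]' 20; python3 -m inch '[[[0,0,0.0025],0,0.2],[[0,0,0],0,0.2]]';python3 -m inch '[[[0,0,0.0025],0,0.2],[[0,0,0],0,0.2]]'
```

```text
time: 29.5
position: [0.5933, 0.1518, 0.1345]
tool_rot: [-3.116, -0.399, -0.0]
contact_force: [-1.0, 1.1, -0.3]
finger_gap: 0.297
time: 29.75
position: [0.5936, 0.1519, 0.1342]
tool_rot: [3.116, 0.399, 0.0]
contact_force: [-4.2, -0.4, 9.7]
finger_gap: 0.295
time: 30.0
position: [0.5949, 0.1522, 0.1334]
tool_rot: [-3.116, -0.399, -0.006]
contact_force: [-4.7, -0.3, 12.8]
finger_gap: 0.295
```

```bash
python3 -m inch '[[[0,0,-0.003],0,0.2],[[0,0,0],0,0.5],[[0,0,0],0,0.8],[[0,0,0],0,0.8],[[0,0,0],0,0.8],[[0,0,-0.03],0,0.8],[[0,0,-0.05],0,0.8],[[0,0,-0.06],0,0.8],[[0,0,-0.03],0,0.8],[[0,0,0],0,0.8]]'
python3 - <<'E'
from tilt import *
c=read_camera("wrist");s=sense();print(s["position"],s["contact_force"])
cv2.imwrite("pics/w21.png",c["image"])
c=read_camera("side");cv2.imwrite("pics/s21.png",cv2.resize(c["image"][150:360,260:440],None,fx=2.8,fy=2.8,interpolation=2))
E
```

```text
time: 31.25
position: [0.5946, 0.152, 0.3062]
tool_rot: [-3.116, -0.399, -0.011]
contact_force: [-0.1, -0.6, -0.1]
finger_gap: 0.798
[0.59361193 0.15183077 0.30323428] [0.03701163 0.66256972 0.16220689]
```

View pics/w21.png

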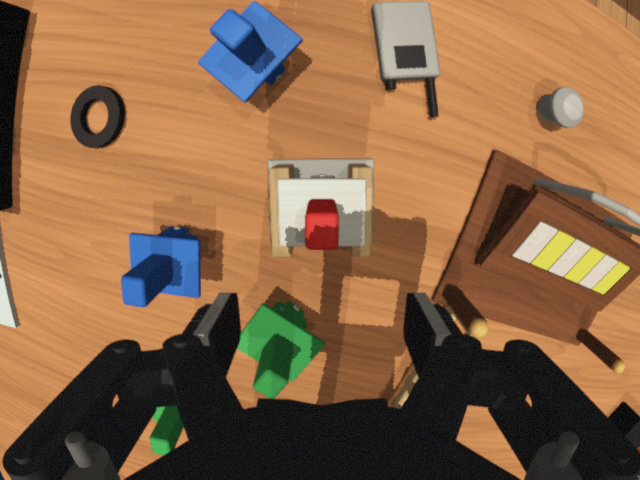

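View pics/s21.png

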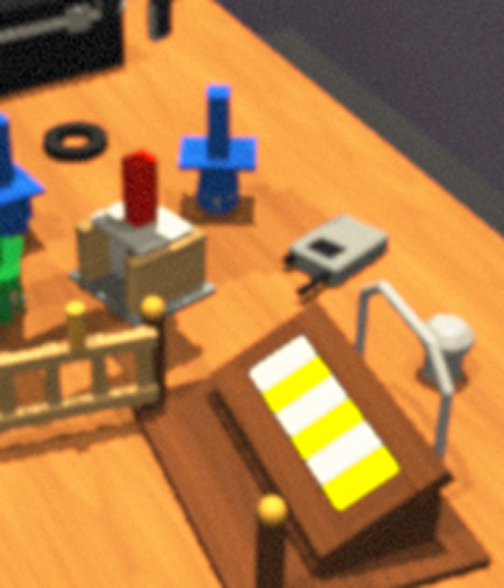

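```bash
python3 -m inch '[[[-0.0277,0.0469,0],0,0.5],[[-0.0277,0.0469,0],0,0.5],[[-0.0277,0.0469,0],0,0.5],[[-0.0277,0.0469,0],0,0.5],[[-0.0277,0.0469,0],0,0.5],[[0,0,0.01],-10,0.5],[[0,0,0.01],-10,0.5],[[0,0,0.01],-10,0.5],[[0,0,0.01],-10,0.5],[[0,0,0.007],-10,0.5],[[0,0,0],-10,0.5],[[0,0,0],-10.5,0.5],[[0,0,0],0,0.5],[[0,0,0],0,0.5]]'
python3 - <<'E'
from h import *
s=sense();c=read_camera("wrist");cv2.imwrite("pics/w22.png",c["image"]);print(s["position"],R.from_rotvec(s["tool_rot"]).as_matrix()[:,0].round(3))
a=cv2.imread("pics/w1.png")[100:340,290:490];b=c["image"][100:340,290:490]
cv2.imwrite("pics/w22c.png",np.hstack([cv2.resize(x,None,fx=2,fy=2.4,interpolation=2) for x in(a,b)]))
c=read_camera("top");cv2.imwrite("pics/t22.png",c["image"])
E
```

```text
time: 33.1
position: [0.5176, -0.1099, 0.2536]
tool_rot: [-2.316, -2.12, 0.002]
contact_force: [0.7, 1.0, -0.5]
finger_gap: 0.501
[ 0.51762342 -0.10986471  0.25364204] [0.088 0.996 0.001]
```

View pics/w22c.png

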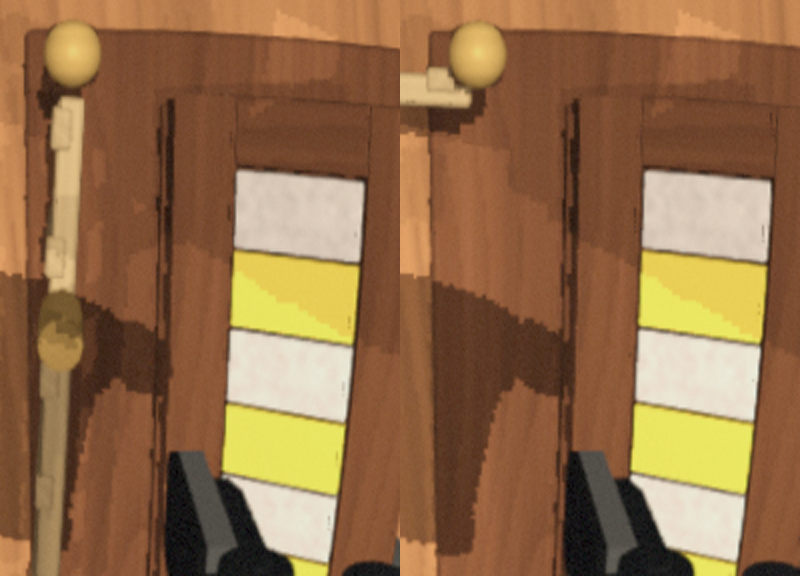

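View pics/t22.png

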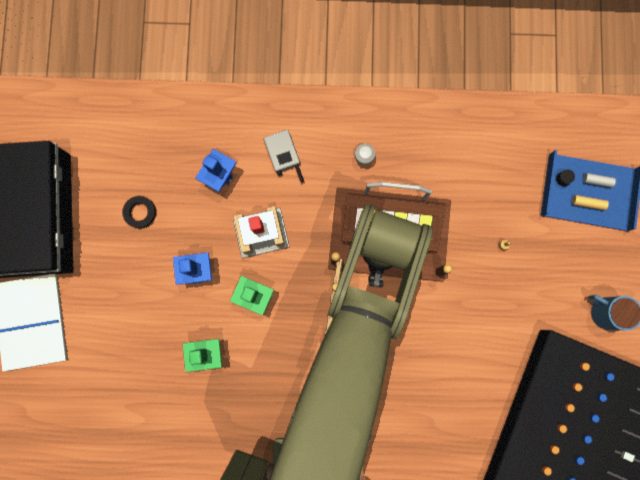

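```bash
python3 - <<'E'
from h import *
from station import read_camera
c=read_camera("side")
a=cv2.imread("pics/side0.png")[150:360,260:440];A=cv2.resize(a,None,fx=2.8,fy=2.8,interpolation=2);B=cv2.imread("pics/s21.png")
n=np.array([-.469*.9966,.469*.0819,.883]);ex=np.array([.9966,-.0819,0]);ey=np.array([.0819,.9966,0]);O=np.array([.6169,-.1663,.065])
def cen(im,k):
    p=O+ey*(k)+n*.0015;u,v=proj(c,p);u=(u-260)*2.8;v=(v-150)*2.8
    return u,v
print("static check",cv2.phaseCorrelate(np.float32(A[480:,100:300,0]),np.float32(B[480:,100:300,0])))
for i,y in enumerate((-.075,-.045,-.015,.015,.045,.075)):
    lo,hi=((22,120,120),(35,255,255)) if i%2==0 else ((0,0,150),(179,60,255))
    u,v=cen(A,y);r=[]
    for im in(A,B):
        m=mask(im,lo,hi);nl,lab,st,ce=cv2.connectedComponentsWithStats(m)
        j=min((k for k in range(1,nl) if st[k,4]>300),key=lambda k:np.hypot(*(ce[k]-[u,v])));r.append((ce[j],st[j,4]))
    p=O+ey*y;q0=np.array(proj(c,p+n*.003));q1=np.array(proj(c,p))
    print(i,"shift px",((r[1][0]-r[0][0])/2.8).round(2),"areas",r[0][1],r[1][1],"expected if flush",(q1-q0).round(2))
E
```

```text
static check ((0.1388063654335383, 0.15273835464534358), 0.170721839622215)
0 shift px [0.49 0.7 ] areas 2598 2514 expected if flush [0.5  0.74]
1 shift px [0.7 0.8] areas 1966 2019 expected if flush [0.5  0.74]
2 shift px [0.57 0.84] areas 1999 1992 expected if flush [0.5  0.74]
3 shift px [0.57 0.76] areas 1718 1754 expected if flush [0.5  0.74]
4 shift px [0.6 0.8] areas 1743 1716 expected if flush [0.5  0.73]
5 shift px [0.44 0.83] areas 1552 1596 expected if flush [0.5  0.73]
```

```bash
python3 -c "
from station import sign_off,sense
print(sense()['time'],sense()['contact_force']);print(sign_off())"
```

```text
33.25 [-0.42500738  0.51019937 -0.34507125]
the job is handed in; nothing more can be done
None
```

The job is done and handed in at 33.3 s of the 67 s allowed. All the checks I made came out well.

- **Gate:** I caged the knob between the fingers and swung the gate open. Its angle in the top view right after the swing was about 1.6 rad. It was still open in the last wrist view, but the arm hid most of it in the last top view.
- **Tilting the roller:** The moves cannot tilt the tool, so I turned the roller in a light grip by pushing its fork against a rest bar. The pictures gave a tilt of 27.4° for the 28° slope.
- **Rolling:** I gripped it hard and rolled the strip in one pass from y = +100 to -101 mm. The normal force at the four points I read was 9.6 to 10.9 N. Only the roller touched the slats.
- **Slats:** Comparing side pictures from before and after, all six slats moved by about the amount expected for a 3 mm sink to flush. The shifts were 0.44–0.70 px across and 0.70–0.84 px down, against 0.50 and 0.74 expected. The expected shift is under one pixel, so this is a fine measurement.
- **Parking:** My first push to straighten the roller caught the bar below its fork, at about 24 N in all on the held roller. I backed off, went lower, and the second push brought it to about 1° of upright. It now stands on the rest's bars.
- **Bystanders:** Belt pack, mic capsule, ear cushion and jack adapter are at the same spots in the last top view as at the start. The arm is clear of everything.

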